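Put the upper tray on the desk stand and latch it

ROBOT

A 6-joint arm with a two-finger parallel gripper is mounted at the origin on the work surface. World frame = base frame: x ahead of the robot, y to its left, z up, the work surface at z = 0. Lengths are in m, angles in rad, forces in N, time in s.
With the tool pointing down it reaches from about 0.35 to 0.925 m from the base axis. Payload 6.4 kg.
Tool frame: the origin (TCP) lies on the front face of the gripper's body, between the roots of the fingers; the fingertips stand 97 mm ahead of it and the grasp point (between the pads) lies 78 mm ahead of it (ctrl.tips_ahead is the distance from the TCP to the fingertips, in m); y points along the fingers, x is the direction in which the jaws open and shut, and the axes are right-handed (so a half turn about y gives the same grasp; the last joint's range is limited). The gripper opens to 94 mm and grips with 3 to 60 N. Pads are 16 mm wide; open, the fingers measure 119 mm over their backs; the gripper's body (75 mm by 177 mm) begins 78 mm behind the grasp point.
Start: joints at [-1.505, 0.245, 1.558, -0, 1.339, -0.174], TCP at [0.154, -0.631, 0.303] pointing down, gripper open.
Joint ranges: [-3.13, 3.13], [-1.02, 2.26], [0.13, 2.54], [-0.95, 4.09], [0.21, 2.88], [-2.74, 2.74]. Speed limits (rad/s): [2.57, 2.57, 3.14, 3.14, 3.14, 3.14].

INTERFACE

Orientations are given as a 3x3 rotation matrix whose columns are the frame's x, y, z axes.
In Python, from plant import ctrl, vision, finder gives the robot as it stands. The module is installed in compiled form; this text tells all that it offers.
- The arm moves only by the tool jog_arm, never from a script. Its arguments are lists of equal length, an entry for each row: "delta_pos": the shift along the tool's x, y, z normalised to -1 to 1, where 1 is 0.06 m, a list of three; "rotation": the turn, a rotation vector about the tool's x, y, z normalised to -1 to 1, where 1 is pi/2 rad, a list of three; "grip": the opening, from 0 (shut) to 1 (fully open). A call has exactly 5 rows; each row shifts and turns the commanded pose from where the row before left it, along the tool's axes as they then stand; what a row does not reach is not made up. A row lasts 1/8 s, in which the tool goes at most 62.5 mm and 10.7 degrees, less where a joint would pass 70% of its speed; a pose out of reach is approached as far as the arm can. A call with a number of a shift or a turn outside -1 to 1 is refused whole. A call with a gripper value outside its range is refused whole. The fingers move at their own pace and stop on an object; "force" is the grip in N (left out, the last holds). Time passes only in rows, so rows that do not move let the fingers close, or fill a call up. It gives the time, the measured TCP pose, the force and the opening at its end, in the units of the state.
- ctrl.get_state(): the state, without advancing time (a new reading comes with each control period).
- vision.get_image(name): name is "scene" or "side" or "wrist"; returns a dict with "frame" (384x512x3 uint8, blue, green, red), "camera_matrix" (3x3 intrinsics, pixels), "T" (4x4, takes a point from camera to world coordinates). Camera axes: x right, y down, z forward; pixel columns grow to the right and rows downward; lengths in m; the calibration is good to about 2 mm. The wrist camera is an equidistant fisheye: a pixel r from the principal point sees the ray r / f radians off the axis. A picture is of the moment at which its call begins. There is no depth.
- ctrl.job_done(): hands the job in, once; it reports no verdict.
Trained networks look in the newest picture that a camera, given by its name, has taken for a name from the list of things; names that differ only in an ending like _2 or _b are one class to them, and where a whole thing is asked for, a point or a joint stands for the part that bears it (a point fixed in the world has none). Each returns a list of dicts, best first, with "conf" (0 to 1); they miss things now and then, are a little off and sometimes report something else, mostly with a low value. They report only what shows in the picture. A call takes as long as a camera call.
- finder.masks_of(camera, thing): "pixels" (384x512 bool, what is visible of it) and "location" ([column, row] in pixels, amid what is visible of it).
The state is a dict: "time_s": time; "joints": joint angles; "dq": joint speeds; "joint_efforts": joint torques, N m; "tcp_pos": TCP position; "tool_rot": TCP orientation; "contact_force": force on the tool from outside, world axes, zero at the start; "wrist_torque": the same for the moment, N m; "grip_width": finger opening in m.
Only numpy, scipy, OpenCV 4.12 (cv2) and the standard library are available. Lean on these libraries where they do the work, as an engineer would, in place of code of your own. Each camera call takes 0.05 s, during which the arm holds its last target.

TASK

Put the grey upper tray onto the dark desk stand: swing the stand's latch fully open first so that it can pass through the tray's slot, then set the tray on by lowering it (do not drop it) until all four corner holes are over their posts and it sits flat and fully home. Then swing the latch a full quarter turn to its stop so that it lies across the slot and locks the tray, and leave the mouse, mug and bottle where they are.

Things in the scene. Friction and masses are not known exactly. Their poses are not given: they have to be found in the camera images.
- stand: Dark steel stand fixed to the desk, 200 mm (x) by 270 mm (y), lower rim 25 mm high. May be at the robot's left or right; yaw varies. Origin: centre of its underside, z up. Posts at (x, y) = (80, 92), (80, -92), (-80, 118), (-80, -118) mm: a 24 mm sleeve to a shoulder 80 mm above the desk, then a 10 mm pin rising 35 mm more (top at 115 mm, last 12 mm tapered to 3 mm).
- stand_seat (a point): Where the tray's origin comes to rest: over the stand's centre, 80 mm above the desk, level with the four shoulders that carry the tray. Axes as the stand's. The +x pair of posts stands closer together, so the tray fits one way round only, its axes along the stand's.
- tray: Loose grey upper tray, 0.3 to 0.65 kg, flat on the desk beside the stand, 200 mm (x) by 270 mm (y), floor 6 mm thick, rim top at 20 mm. Origin: centre of its underside, z up. Four 14 mm through holes at (80, 92), (80, -92), (-80, 118), (-80, -118) mm.
- tray_handle (a point): Centre of the tray's fixed carrying handle, 60 mm above the middle of its underside: an aluminium bar along y, 124 mm long, 12 mm wide (x), 14 mm high, on two legs at y = 57 and -57 mm (104 mm clear between them). Axes as the tray's. With the tray home its top is 147 mm above the desk.
- tray_slot (a point): Centre of the tray's latch slot, top of the floor, at (50, 9) mm: 27 mm (x) by 75 mm (y), through. With the tray home the floor top is 86 mm and the rim top 100 mm above the desk.
- latch (a joint): Angle (rad) of the stand's quarter-turn latch, 0 to 1.571, a stop at each end. 0 = open: arm with thumb pin along the stand's +y, in line with the slot. 1.571 = locked: arm along the stand's +x, across the slot. Clockwise from above from open to locked. Stays where left (friction 0.07 N m, 2 N at the pin). Starts between 0.6 and 1.3, where it blocks the tray.
- latch_axis (a point): On the latch's vertical turning axis, at (50, 0) mm of the stand, top of its 22 mm hub, 103 mm above the desk. The latch is a steel bar 12 mm wide on an 18 mm column, 89 to 99 mm above the desk, reaching 40 mm from the axis on the thumb pin's side and 24 mm on the other. Axes as the stand's.
- latch_tab (a point): Top of the latch's upright thumb pin, 10 mm thick, 34 mm from the turning axis, its top 145 mm above the desk; it stands 46 mm above the bar and can be pushed sideways. The point turns with the latch.
- mouse: Bystander: black computer mouse 100 x 60 x 33 mm at the far side of the desk. Origin: centre of its underside.
- mug: Bystander: white mug 80 mm across, 92 mm high, at the far side of the desk. Origin: centre of its underside.
- bottle: Bystander: clear bottle 60 mm across, 130 mm high, at the far side of the desk. Origin: centre of its underside.

How it is judged:
On the way, in this order (a step that is already met when the one before it is completed fails the run):
1. the latch is open (below 0.14 rad) (value of joint latch below 0.14 rad), for 0.2 s.
2. the tray sits home on all four posts with the latch still open (below 0.35 rad) (z of tray in the frame of stand between 0.077 and 0.083 m and x of tray in the frame of stand between -0.005 and 0.005 m and y of tray in the frame of stand between -0.005 and 0.005 m and angle between tray's own z axis and vertical below 0.03 rad and angle between the x axis of tray and the x axis of stand, either way round below 0.05 rad and value of joint latch below 0.35 rad), for 0.2 s.
At the end, for the whole second after the job is handed in: The tray rests level on the four post shoulders (its origin 77 to 83 mm above the stand's, within 5 mm of it in x and y, tilt under 0.03 rad, axes within 0.05 rad), at rest, and the latch is locked (above 1.42 rad) (z of tray in the frame of stand between 0.077 and 0.083 m and x of tray in the frame of stand between -0.005 and 0.005 m and y of tray in the frame of stand between -0.005 and 0.005 m and angle between tray's own z axis and vertical below 0.03 rad and angle between the x axis of tray and the x axis of stand, either way round below 0.05 rad and value of joint latch above 1.42 rad and linear speed of tray below 0.02 m/s and angular speed of tray below 0.1 rad/s); the robot touches nothing.
It fails at once if the tray is dropped onto the stand (faster than 0.5 m/s within 40 mm sideways of its place and less than 150 mm above the desk) (linear speed of tray above 0.5 m/s and horizontal distance between tray and stand below 0.04 m and height (world z) of tray below 0.15 m).
It fails at once if the mouse, mug or bottle is moved by more than 30 mm (distance of any of mouse, mug, bottle from where it was at the start of the episode above 0.03 m).
It also fails if it takes over 72 s, if anything falls off the work surface, if the arm or the gripper's body presses on something with over 40 N, if the wrist force passes 120 N, or if a joint passes its speed limit or range.

## Working session

There is one attempt and no reset: what is moved stays moved. The work goes in short steps, Python scripts to look and compute and a tool call to move; the robot and the scene stay as the last step left them, time stands still between calls to the robot, and variables do not carry over. Pictures are saved under pics/ and viewed, and the job is handed in when it is done.

Besides the shell and the picture viewer there is one more tool, called after "Call:" as a command line: name --argument value ..., lists and objects as JSON in quotes. jog_arm: Moves the arm, as the interface text tells. Its arguments: {"type":"object","properties":{"delta_pos":{"type":"array","items":{"type":"array","items":{"type":"number"}}},"rotation":{"type":"array","items":{"type":"array","items":{"type":"number"}}},"grip":{"type":"array","items":{"type":"number"}},"force":{"type":"number"}},"required":["delta_pos","rotation","grip"]}

```bash
ls; mkdir -p pics
python3 - <<'E'
from plant import ctrl, vision, finder
import cv2, numpy as np
s=ctrl.get_state()
for k,v in s.items(): print(k,np.round(v,4).tolist())
for n in ["scene","side"]:
    d=vision.get_image(n); cv2.imwrite(f"pics/{n}0.png",d["frame"]); print(n,d["camera_matrix"].tolist(),np.round(d["T"],4).tolist())
E
```

```text
pics
time_s 0.0
joints [-1.5051, 0.2458, 1.559, 0.0, 1.3387, -0.1741]
dq [0.0006, 0.0015, -0.0002, 0.0013, -0.0014, -0.0004]
joint_efforts [-0.0008, -41.5832, -31.4604, 0.0685, 0.0332, -0.0001]
tcp_pos [0.1544, -0.631, 0.3016]
tool_rot [[0.2375, -0.0001, 0.9714], [-0.9714, 0.0019, 0.2375], [-0.0019, -1.0, 0.0003]]
contact_force [-0.6772, -0.0796, -0.4628]
wrist_torque [-0.0326, -0.0203, -0.0469]
grip_width 0.0942
scene [[402.7437701483568, 0.0, 249.2082353360437], [0.0, 402.7437701483568, 186.84247507897447], [0.0, 0.0, 1.0]] [[-0.4207, 0.7519, -0.5075, 1.1219], [0.9072, 0.3466, -0.2385, 0.2321], [-0.0034, -0.5608, -0.828, 0.8801], [0.0, 0.0, 0.0, 1.0]]
side [[411.24432033599476, 0.0, 256.51424061537506], [0.0, 411.24432033599476, 187.39916110815975], [0.0, 0.0, 1.0]] [[-0.9659, -0.1795, 0.1865, 0.4979], [-0.2583, 0.714, -0.6507, 0.5284], [-0.0164, -0.6767, -0.7361, 0.6984], [0.0, 0.0, 0.0, 1.0]]
```

View pics/scene0.png

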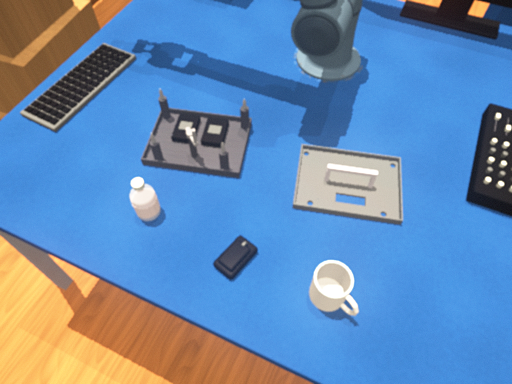

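View pics/side0.png

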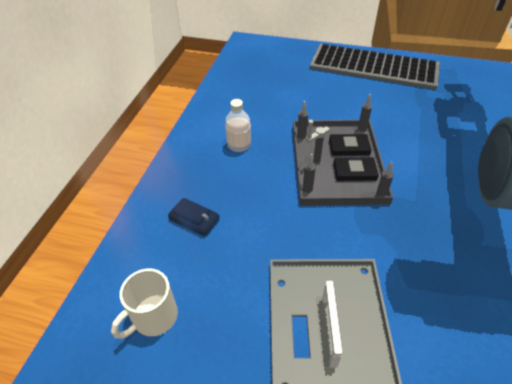

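Run:
```python
from plant import ctrl, vision, finder
import cv2, numpy as np
a=cv2.imread("pics/scene0.png"); b=cv2.imread("pics/side0.png")
cv2.imwrite("pics/c1.png",cv2.resize(a[80:185,130:265],None,fx=5,fy=5,interpolation=cv2.INTER_CUBIC))
cv2.imwrite("pics/c2.png",cv2.resize(b[85:215,280:405],None,fx=4.5,fy=4.5,interpolation=cv2.INTER_CUBIC))
cv2.imwrite("pics/c3.png",cv2.resize(a[140:230,285:412],None,fx=6,fy=6,interpolation=cv2.INTER_CUBIC))
cv2.imwrite("pics/c4.png",cv2.resize(b[250:384,260:410],None,fx=4.4,fy=4.4,interpolation=cv2.INTER_CUBIC))
for c in ["scene","side"]:
    for t in ["stand","tray","latch","latch_tab","tray_handle","tray_slot"]:
        r=finder.masks_of(c,t)
        print(c,t,[(round(x["conf"],2),np.round(x["location"],1).tolist(),int(x["pixels"].sum())) for x in r][:3])
print(ctrl.get_state()["time_s"])
```

```text
scene stand [(0.71, [197.8, 144.1], 6143)]
scene tray [(0.58, [352.7, 183.4], 6701)]
scene latch [(0.53, [194.0, 132.7], 150)]
scene latch_tab [(0.51, [192.0, 134.5], 131)]
scene tray_handle [(0.56, [348.2, 180.4], 6921), (0.5, [237.4, 258.4], 1015)]
scene tray_slot [(0.58, [348.0, 183.0], 6716)]
side stand [(0.63, [338.7, 162.0], 7805)]
side tray [(0.22, [316.0, 131.0], 247)]
side latch [(0.78, [314.5, 133.1], 218)]
side latch_tab [(0.52, [314.6, 131.9], 203)]
side tray_handle [(0.62, [330.3, 326.6], 13868)]
side tray_slot [(0.81, [335.5, 322.2], 13781), (0.69, [337.0, 162.0], 7897)]
0.7
```

View pics/c1.png

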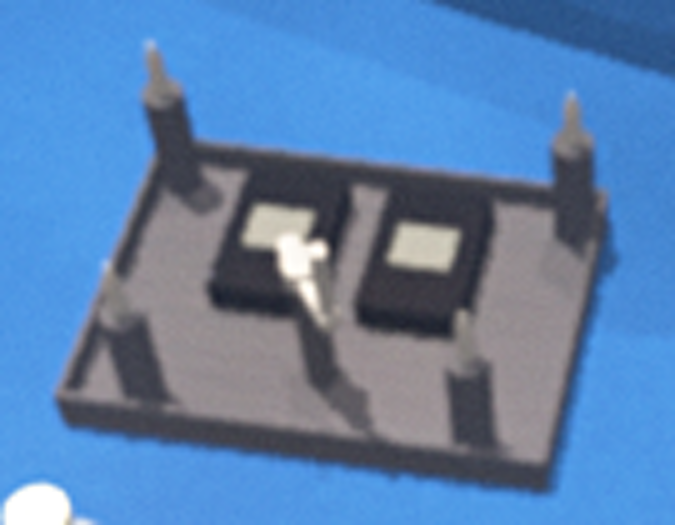

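View pics/c2.png

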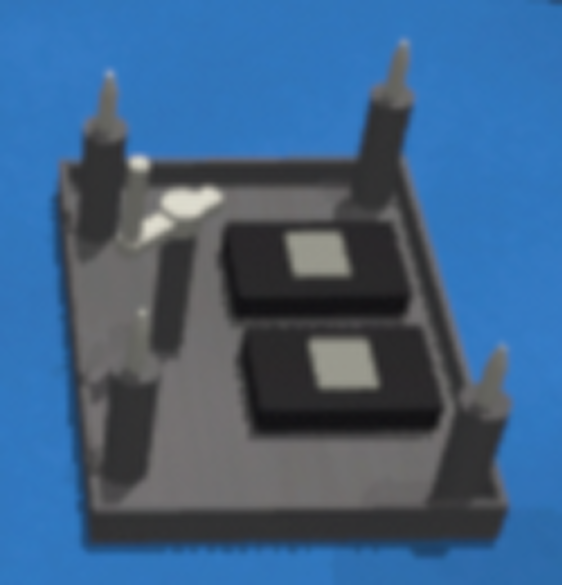

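View pics/c3.png

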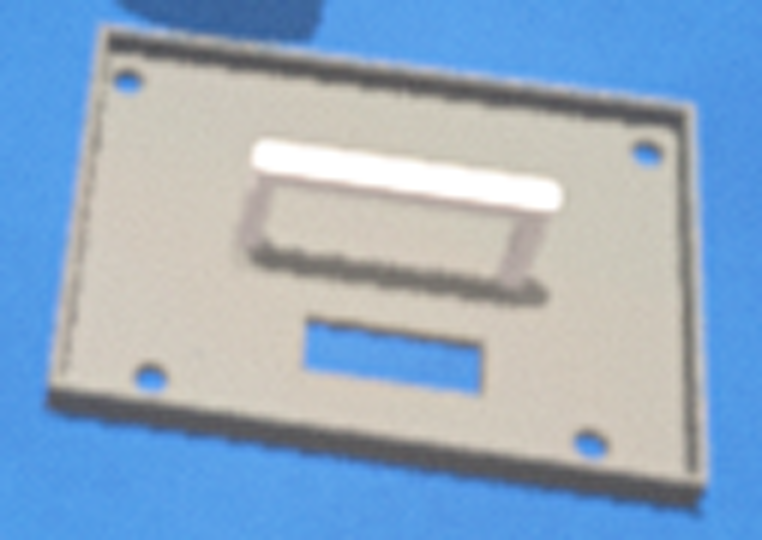

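View pics/c4.png

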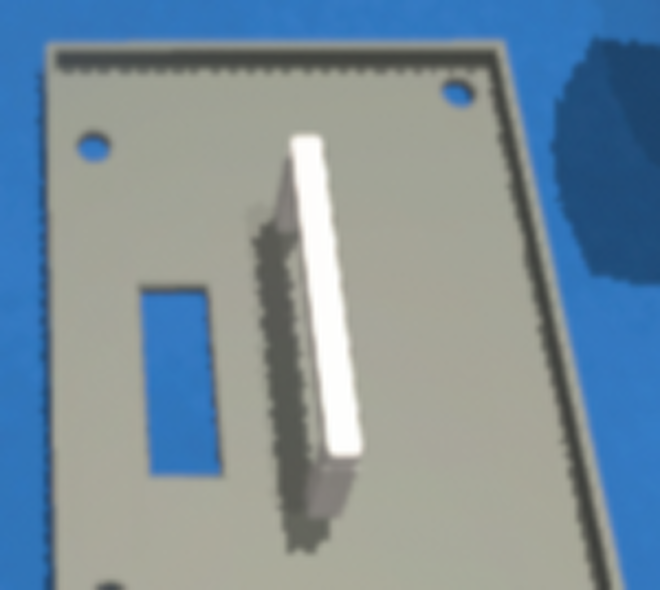

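```bash
cat > h.py <<'E'
import numpy as np, cv2
from scipy.optimize import least_squares
CAM={"scene":(np.array([[402.7437701483568,0,249.2082353360437],[0,402.7437701483568,186.84247507897447],[0,0,1]]),np.array([[-0.4207,0.7519,-0.5075,1.1219],[0.9072,0.3466,-0.2385,0.2321],[-0.0034,-0.5608,-0.828,0.8801],[0,0,0,1]])),
"side":(np.array([[411.24432033599476,0,256.51424061537506],[0,411.24432033599476,187.39916110815975],[0,0,1]]),np.array([[-0.9659,-0.1795,0.1865,0.4979],[-0.2583,0.714,-0.6507,0.5284],[-0.0164,-0.6767,-0.7361,0.6984],[0,0,0,1]]))}
def proj(cam,P):
    K,T=CAM[cam]; P=np.atleast_2d(P); pc=(P-T[:3,3])@T[:3,:3]; uv=pc@K.T; return uv[:,:2]/uv[:,2:]
def tf(q,L):
    L=np.atleast_2d(L); c,s=np.cos(q[2]),np.sin(q[2]); return np.c_[q[0]+c*L[:,0]-s*L[:,1], q[1]+s*L[:,0]+c*L[:,1], L[:,2]]
def fit(obs,q0):
    def f(q): return np.concatenate([(proj(c,tf(q,np.array(L)/1e3))-uv).ravel() for c,L,uv in obs])
    r=least_squares(f,q0,loss="soft_l1",f_scale=1.0); return r.x,r.fun.reshape(-1,2)
def cr(x,y,s,ox,oy): return ((x+.5)/s-.5+ox,(y+.5)/s-.5+oy)
E
cat > m1.py <<'E'
from h import *
S=lambda x,y:cr(x,y,5,130,80); D=lambda x,y:cr(x,y,4.5,280,85)
o1=[("scene",(-80,-118,115),S(150,43)),("scene",(-80,118,115),S(571,94)),("scene",(80,-92,115),S(108,264)),("scene",(80,92,115),S(463,312)),
("scene",(100,-135,25),S(60,398)),("scene",(100,135,25),S(553,466)),("scene",(-100,135,25),S(607,190))]
o2=[("side",(80,-92,115),D(110,72)),("side",(-80,-118,115),D(404,41)),("side",(80,92,115),D(142,310)),("side",(-80,118,115),D(502,347)),
("side",(100,-135,25),D(62,163)),("side",(100,135,25),D(90,515)),("side",(-100,135,25),D(505,507))]
q0=(0.55,-0.25,0)
for n,o in(("scene",o1),("side",o2),("both",o1+o2)):
    q,r=fit(o,q0); print("stand",n,np.round(q,4)); print(np.round(r,1).tolist())
qs=q
S=lambda x,y:cr(x,y,6,285,140); D=lambda x,y:cr(x,y,4.4,260,250)
t1=[("scene",(-80,-118,3),S(128,81)),("scene",(-80,118,3),S(647,152)),("scene",(80,-92,3),S(150,377)),("scene",(80,92,3),S(590,444)),
("scene",(100,-135,20),S(49,386)),("scene",(100,135,20),S(707,485)),("scene",(-100,135,20),S(695,103)),("scene",(-100,-135,20),S(102,26))]
t2=[("side",(80,-92,3),D(94,148)),("side",(-80,-118,3),D(458,94)),("side",(0,-62,67),D(306,136)),("side",(0,62,67),D(345,455)),("side",(100,-135,20),D(46,43)),("side",(-100,-135,20),D(503,41)),
("side",(63.5,-28.5,6),D(138,287)),("side",(36.5,-28.5,6),D(207,288)),("side",(36.5,46.5,6),D(222,475)),("side",(63.5,46.5,6),D(149,475))]
for n,o in(("scene",t1),("side",t2),("both",t1+t2)):
    q,r=fit(o,(.55,.1,0)); print("tray",n,np.round(q,4)); print(np.round(r,1).tolist())
# latch
pred=lambda c,a: (proj(c,tf(qs,np.array([50+34*np.sin(a),34*np.cos(a),145])/1e3))[0])
img={c:cv2.imread(f"pics/{c}0.png") for c in CAM}
for c,u in (("side",(280+139/4.5,85+161/4.5)),("scene",None)):
    for a in np.arange(.5,1.5,.1):
        p=pred(c,a); print(c,round(a,1),np.round(p,1), np.round(np.linalg.norm(p-u),1) if u else np.round((p-[129.6,79.6])*5))
E
python3 m1.py
```

```text
stand scene [ 0.5058 -0.2144  0.2684]
[[0.0, 0.4], [0.3, 0.0], [0.1, 0.6], [0.5, 0.0], [-1.0, -0.2], [-1.0, -0.6], [0.5, -0.3]]
stand side [ 0.507  -0.2156  0.2581]
[[0.1, 0.6], [0.2, 0.3], [-0.4, 0.4], [-0.3, 0.1], [-0.6, -0.7], [0.3, -1.0], [0.7, 0.0]]
stand both [ 0.5066 -0.2148  0.2622]
[[0.0, 0.4], [0.2, 0.4], [-0.3, 0.6], [-0.0, 0.4], [-1.4, -0.3], [-1.6, -0.2], [0.4, 0.1], [0.0, 0.9], [0.1, 0.5], [-0.1, 0.8], [0.1, 0.3], [-0.7, -0.4], [0.7, -0.6], [1.1, 0.2]]
tray scene [0.4638 0.2099 0.2541]
[[-0.0, 0.3], [-0.0, 0.4], [0.1, 0.5], [-0.0, 0.3], [-0.1, -0.5], [0.3, -0.3], [0.1, -0.1], [-0.4, -0.7]]
tray side [0.4652 0.2098 0.2542]
[[-0.1, 0.4], [-0.1, 0.4], [-0.2, -0.1], [0.1, 0.0], [-0.1, -0.1], [0.2, 0.0], [0.4, -0.1], [-0.1, -0.4], [-0.1, 0.0], [0.2, 0.0]]
tray both [0.465  0.2099 0.2548]
[[-0.2, 0.6], [-0.2, 0.7], [-0.0, 0.8], [-0.1, 0.7], [-0.3, -0.1], [0.2, 0.0], [-0.1, 0.2], [-0.5, -0.4], [-0.0, 0.4], [-0.0, 0.4], [-0.1, -0.1], [0.3, 0.1], [-0.0, -0.1], [0.2, 0.0], [0.5, -0.1], [0.0, -0.3], [0.1, 0.1], [0.3, 0.1]]
side 0.5 [316.  123.8] 6.0
side 0.6 [314.6 123.3] 4.5
side 0.7 [313.2 122.7] 3.0
side 0.8 [312.  122.1] 1.7
side 0.9 [310.8 121.3] 0.5
side 1.0 [309.8 120.5] 1.2
side 1.1 [308.9 119.7] 2.3
side 1.2 [308.1 118.8] 3.4
side 1.3 [307.5 117.9] 4.5
side 1.4 [307.  116.9] 5.5
scene 0.5 [197.8 126.9] [341. 237.]
scene 0.6 [196.8 127.7] [336. 240.]
scene 0.7 [195.8 128.4] [331. 244.]
scene 0.8 [194.6 129. ] [325. 247.]
scene 0.9 [193.3 129.6] [319. 250.]
scene 1.0 [192. 130.] [312. 252.]
scene 1.1 [190.7 130.4] [305. 254.]
scene 1.2 [189.3 130.6] [299. 255.]
scene 1.3 [187.9 130.8] [292. 256.]
scene 1.4 [186.5 130.9] [285. 256.]
```

```bash
cat > plan.py <<'E'
from h import *
from scipy.spatial.transform import Rotation as R
STAND=np.array([0.5066,-0.2148,0.262]); TRAY=np.array([0.4645,0.2098,0.2545])
def loc(q,x,y): return tf(q,np.array([[x,y,0]])/1e3)[0,:2]
def Rdown(yaw): 
    x=np.array([np.cos(yaw),np.sin(yaw),0]); y=np.array([0,0,-1.]); return np.c_[x,y,np.cross(x,y)]
def plan(xy,z,yaw,n,start=None):
    """rows to go from measured pose to target in n rows"""
    from plant import ctrl
    s=ctrl.get_state(); p,Rm=(np.array(s["tcp_pos"]),np.array(s["tool_rot"])) if start is None else start
    tp=np.array([xy[0],xy[1],z]); Rt=Rdown(yaw); p0=p.copy(); 
    rv=R.from_matrix(Rm.T@Rt).as_rotvec(); print("from",np.round(p,4),"yaw",round(np.arctan2(Rm[1,0],Rm[0,0]),4),"to",np.round(tp,4),round(yaw,4),"rot deg",round(np.degrees(np.linalg.norm(rv)),1))
    R0=Rm.copy(); dp=[];dr=[]
    for k in range(1,n+1):
        want=p0+(tp-p0)*k/n; Rw=R0@R.from_rotvec(rv*k/n).as_matrix()
        d=np.round(Rm.T@(want-p)/.06,3); r=np.round(R.from_matrix(Rm.T@Rw).as_rotvec()/(np.pi/2),4)
        p=p+Rm@d*.06; Rm=Rm@R.from_rotvec(r*np.pi/2).as_matrix(); dp.append(d.tolist()); dr.append(r.tolist())
    for i in range(0,n,5): print(dp[i:i+5],"\n ",dr[i:i+5])
    return p,Rm
def stt():
    from plant import ctrl
    s=ctrl.get_state(); print(s["time_s"],np.round(s["tcp_pos"],4),np.round(s["tool_rot"],3).tolist(),np.round(s["contact_force"],1),s["grip_width"])
E
python3 -c "
from plan import *
plan(loc(STAND,50,28),0.30,STAND[2],15)"
```

```text
from [ 0.1544 -0.6314  0.3027] yaw -1.331 to [ 0.5476 -0.1748  0.3   ] 0.262 rot deg 91.3
[[-0.389, 0.003, 0.545], [-0.329, 0.003, 0.583], [-0.266, 0.003, 0.615], [-0.198, 0.003, 0.639], [-0.13, 0.003, 0.657]] 
  [[0.0, -0.0676, 0.0], [0.0, -0.0676, 0.0], [0.0, -0.0676, 0.0], [0.0, -0.0676, 0.0], [0.0, -0.0676, 0.0]]
[[-0.06, 0.003, 0.667], [0.012, 0.003, 0.669], [0.082, 0.003, 0.665], [0.153, 0.003, 0.652], [0.22, 0.003, 0.632]] 
  [[0.0, -0.0677, 0.0], [0.0, -0.0676, -0.0], [0.0, -0.0676, -0.0], [0.0, -0.0676, -0.0], [0.0, -0.0676, -0.0]]
[[0.287, 0.003, 0.605], [0.349, 0.002, 0.572], [0.407, 0.003, 0.531], [0.462, 0.003, 0.485], [0.51, 0.003, 0.434]] 
  [[0.0, -0.0676, -0.0], [0.0, -0.0676, -0.0], [0.0, -0.0676, -0.0], [0.0, -0.0676, -0.0], [0.0, -0.0676, -0.0]]
```

Call:
jog_arm --delta_pos '[[-0.39,0,0.545],[-0.33,0,0.583],[-0.266,0,0.615],[-0.198,0,0.64],[-0.13,0,0.657]]' --rotation '[[0,-0.0676,0],[0,-0.0676,0],[0,-0.0676,0],[0,-0.0676,0],[0,-0.0676,0]]' --grip '[1,1,1,1,1]'

```text
time_s: 1.32
tcp_pos: [0.2862, -0.4781, 0.3028]
tool_rot: [[0.699, 0.0, 0.715], [-0.715, -0.0, 0.699], [0.0, -1.0, -0.0]]
contact_force: [0.6, 0.6, 1.0]
grip_width: 0.0939
```

Call:
jog_arm --delta_pos '[[-0.06,0,0.667],[0.012,0,0.67],[0.082,0,0.665],[0.153,0,0.652],[0.22,0,0.632]]' --rotation '[[0,-0.0676,0],[0,-0.0676,0],[0,-0.0676,0],[0,-0.0676,0],[0,-0.0676,0]]' --grip '[1,1,1,1,1]'

```text
time_s: 1.95
tcp_pos: [0.4174, -0.3258, 0.3029]
tool_rot: [[0.965, 0.0, 0.263], [-0.263, -0.0, 0.965], [0.001, -1.0, -0.0]]
contact_force: [-0.3, 0.1, 0.2]
grip_width: 0.094
```

Call:
jog_arm --delta_pos '[[0.287,0,0.605],[0.35,0,0.572],[0.407,0,0.53],[0.462,0,0.485],[0.51,0,0.434]]' --rotation '[[0,-0.0676,0],[0,-0.0676,0],[0,-0.0676,0],[0,-0.0676,0],[0,-0.0676,0]]' --grip '[1,1,1,1,1]'

```text
time_s: 2.58
tcp_pos: [0.5486, -0.1736, 0.3028]
tool_rot: [[0.965, 0.0, -0.262], [0.262, -0.0, 0.965], [0.0, -1.0, -0.0]]
contact_force: [0.1, 0.3, -0.3]
grip_width: 0.0944
```

Run:
```python
from plan import *
from plant import vision
d=vision.get_image("wrist"); np.savez("w1.npz",**d); cv2.imwrite("pics/w1.png",cv2.resize(d["frame"],None,fx=1.5,fy=1.5))
print(d["camera_matrix"].tolist(),np.round(d["T"],4).tolist()); stt()
```

```text
[[297.3186396354542, 0.0, 256.40968166380685], [0.0, 297.3186396354542, 188.97795831701197], [0.0, 0.0, 1.0]] [[0.9651, 0.2522, 0.0705, 0.5287], [0.2618, -0.9292, -0.2609, -0.0985], [-0.0003, 0.2702, -0.9628, 0.3844], [0.0, 0.0, 0.0, 1.0]]
2.625 [ 0.5504 -0.1706  0.3029] [[0.964, 0.002, -0.267], [0.267, 0.002, 0.964], [0.002, -1.0, 0.001]] [-0.4  2.1  0.4] 0.09421734534032349
```

View pics/w1.png

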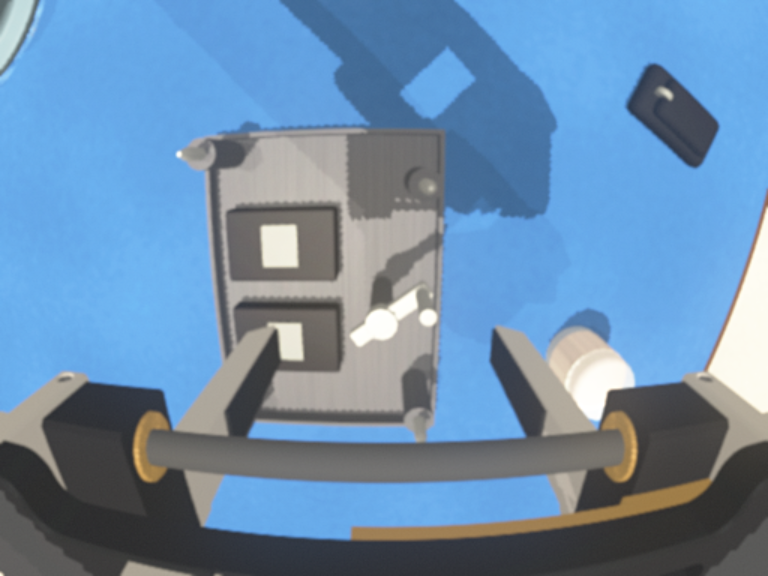

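Run:
```python
from plan import *
from plant import vision
stt()
d=vision.get_image("wrist"); np.savez("w1.npz",**d); cv2.imwrite("pics/w1b.png",cv2.resize(d["frame"][75:300,110:320],None,fx=2.6,fy=2.6,interpolation=cv2.INTER_CUBIC))
stt()
# bottle footprint: scene (145.5,185) mid, base ~ (147,217); ray at z=0
for c,u in (("scene",(148,212)),("side",(238,147))):
    K,T=CAM[c]; r=T[:3,:3]@np.linalg.inv(K)@np.array([*u,1]); p=T[:3,3]-r*(T[2,3]-0.02)/r[2]; 
    q=STAND; c_,s_=np.cos(q[2]),np.sin(q[2]); e=p[:2]-q[:2]; print(c,np.round(p,3),"local",np.round([c_*e[0]+s_*e[1],-s_*e[0]+c_*e[1]],3))
```

```text
2.625 [ 0.5504 -0.1706  0.3029] [[0.964, 0.002, -0.267], [0.267, 0.002, 0.964], [0.002, -1.0, 0.001]] [-0.4  2.1  0.4] 0.09421734534032349
2.675 [ 0.5492 -0.1723  0.3027] [[0.965, 0.001, -0.263], [0.263, 0.0, 0.965], [0.001, -1.0, 0.0]] [ 0.9 -0.3  0.4] 0.09412580252167405
scene [ 0.768 -0.212  0.02 ] local [ 0.253 -0.065]
side [ 0.749 -0.191  0.02 ] local [ 0.24 -0.04]
```

View pics/w1b.png

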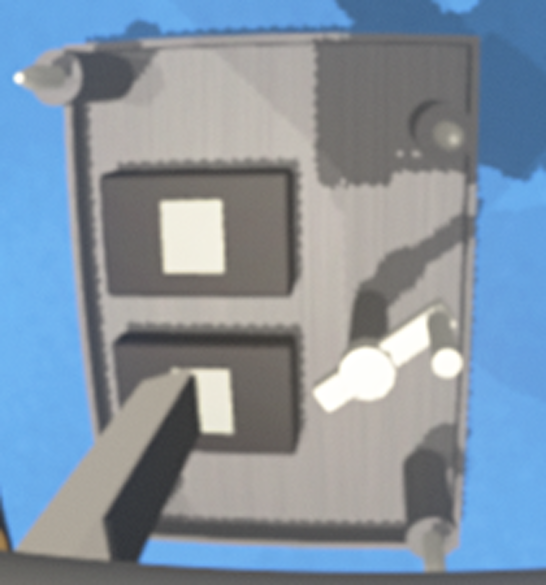

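```bash
cat >> h.py <<'E'
def wproj(d,P):
    K,T=d["camera_matrix"],d["T"]; pc=((np.atleast_2d(P)-T[:3,3])@T[:3,:3]).reshape(-1,1,3)
    return cv2.fisheye.projectPoints(pc,np.zeros(3),np.zeros(3),K,np.zeros(4))[0].reshape(-1,2)
E
python3 - <<'E'
from h import *
d=dict(np.load("w1.npz"))
W=lambda x,y:cr(x,y,2.6,110,75)
ob=[((80,92,115),W(450,134)),((-80,118,115),W(18,77)),((50,0,103),W(367,373)),((100,135,25),W(478,38)),((-100,135,25),W(66,50))]
f=lambda q:np.concatenate([(wproj(d,tf(q,np.array(L)/1e3))-uv).ravel() for L,uv in ob])
r=least_squares(f,(.5066,-.2148,.262)); print(np.round(r.x,4),np.round(r.fun.reshape(-1,2),1).tolist())
q=r.x
g=lambda a:(wproj(d,tf(q,np.array([50+34*np.sin(a[0]),34*np.cos(a[0]),145])/1e3))-W(447,362)).ravel()
r=least_squares(g,.9); print(r.x,r.fun)
E
python3 -c "
from plan import *
print(loc(STAND,50,28))
plan(loc(STAND,49.5,28),0.212,STAND[2],5)"
```

```text
[ 0.5062 -0.216   0.2672] [[1.1, 1.4], [-0.4, 0.7], [0.2, 0.3], [0.4, -1.6], [-1.9, -1.5]]
[0.92149575] [ 0.0765096  -0.05933861]
[ 0.54764134 -0.17480489]
from [ 0.5492 -0.1723  0.3027] yaw 0.2666 to [ 0.5472 -0.1749  0.212 ] 0.262 rot deg 0.3
[[-0.009, 0.302, -0.007], [-0.009, 0.303, -0.006], [-0.009, 0.302, -0.007], [-0.009, 0.303, -0.007], [-0.009, 0.302, -0.006]] 
  [[-0.0, 0.0006, 0.0001], [-0.0001, 0.0006, 0.0001], [-0.0, 0.0006, 0.0], [-0.0, 0.0005, 0.0001], [-0.0001, 0.0006, 0.0001]]
```

Call:
jog_arm --delta_pos '[[0,0.3,0],[0,0.3,0],[0,0.3,0],[0,0.3,0],[0,0.3,0]]' --rotation '[[0,0,0],[0,0,0],[0,0,0],[0,0,0],[0,0,0]]' --grip '[1,1,1,1,1]'

```text
time_s: 3.3
tcp_pos: [0.5475, -0.1749, 0.2112]
tool_rot: [[0.966, -0.0, -0.258], [0.258, 0.0, 0.966], [-0.0, -1.0, 0.0]]
contact_force: [-0.8, -0.3, 0.2]
grip_width: 0.0939
```

Call:
jog_arm --delta_pos '[[0,0,0],[0,0,0],[0,0,0],[0,0,0],[0,0,0]]' --rotation '[[0,0,0],[0,0,0],[0,0,0],[0,0,0],[0,0,0]]' --grip '[0.8,0.6,0.5,0.5,0.5]' --force 10

```text
time_s: 3.92
tcp_pos: [0.5503, -0.1725, 0.2138]
tool_rot: [[0.966, 0.009, -0.258], [0.258, 0.005, 0.966], [0.01, -1.0, 0.003]]
contact_force: [13.2, 13.0, -2.4]
grip_width: 0.0485
```

Run:
```python
from plan import *
from plant import vision
stt()
d=vision.get_image("wrist"); cv2.imwrite("pics/w2.png",cv2.resize(d["frame"],None,fx=1.5,fy=1.5))
```

```text
3.925 [ 0.5503 -0.1725  0.2138] [[0.966, 0.009, -0.258], [0.258, 0.005, 0.966], [0.01, -1.0, 0.003]] [13.2 13.  -2.4] 0.04851687467374051
```

View pics/w2.png

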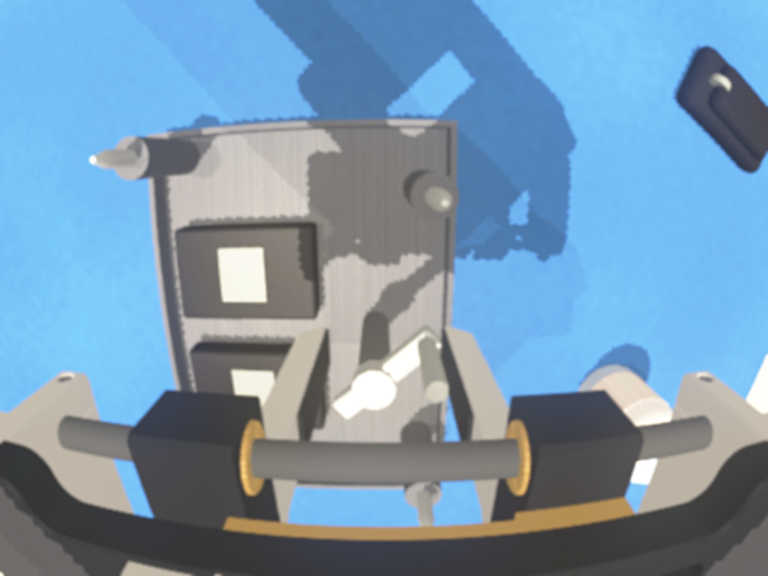

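```bash
python3 -c "
from plan import *
print(loc(STAND,49.7,35.6))
plan(loc(STAND,49.7,35.6),0.2127,STAND[2]-.45,5,(np.array([.5476,-.1748,.2127]),Rdown(STAND[2])))"
```

```text
[ 0.54538308 -0.16754195]
from [ 0.5476 -0.1748  0.2127] yaw 0.262 to [ 0.5454 -0.1675  0.2127] -0.188 rot deg 25.8
[[-0.001, 0.0, 0.025], [-0.003, 0.0, 0.025], [-0.005, 0.0, 0.025], [-0.008, 0.0, 0.024], [-0.01, 0.0, 0.024]] 
  [[0.0, 0.0573, 0.0], [0.0, 0.0573, 0.0], [0.0, 0.0573, 0.0], [0.0, 0.0573, 0.0], [0.0, 0.0573, 0.0]]
```

Call:
jog_arm --delta_pos '[[0,0,0],[0,0,0],[0,0,0],[0,0,0],[0,0,0]]' --rotation '[[0,0,0],[0,0,0],[0,0,0],[0,0,0],[0,0,0]]' --grip '[1,1,1,1,1]'

```text
time_s: 4.6
tcp_pos: [0.5477, -0.1749, 0.2126]
tool_rot: [[0.966, -0.0, -0.258], [0.258, -0.0, 0.966], [-0.0, -1.0, -0.0]]
contact_force: [-1.0, 0.4, -0.3]
grip_width: 0.0927
```

Call:
jog_arm --delta_pos '[[0,0,0.025],[-0.003,0,0.025],[-0.005,0,0.025],[-0.008,0,0.025],[-0.01,0,0.025]]' --rotation '[[0,0.0573,0],[0,0.0573,0],[0,0.0573,0],[0,0.0573,0],[0,0.0573,0]]' --grip '[1,1,1,1,1]'

```text
time_s: 5.22
tcp_pos: [0.5455, -0.1673, 0.2126]
tool_rot: [[0.982, -0.0, 0.19], [-0.19, -0.0, 0.982], [-0.0, -1.0, -0.0]]
contact_force: [-0.4, -1.0, -0.5]
grip_width: 0.0942
```

Call:
jog_arm --delta_pos '[[0,0,0],[0,0,0],[0,0,0],[0,0,0],[0,0,0]]' --rotation '[[0,0,0],[0,0,0],[0,0,0],[0,0,0],[0,0,0]]' --grip '[0.8,0.7,0.6,0.5,0.4]' --force 10

```text
time_s: 5.85
tcp_pos: [0.5465, -0.1671, 0.2132]
tool_rot: [[0.982, 0.003, 0.187], [-0.187, 0.0, 0.982], [0.003, -1.0, 0.001]]
contact_force: [4.1, 0.8, 0.6]
grip_width: 0.0475
```

Call:
jog_arm --delta_pos '[[0,0,0],[0,0,0],[0,0,0],[0,0,0],[0,0,0]]' --rotation '[[0,0,0],[0,0,0],[0,0,0],[0,0,0],[0,0,0]]' --grip '[0.3,0.2,0.15,0.15,0.15]'

```text
time_s: 6.48
tcp_pos: [0.5456, -0.1677, 0.2128]
tool_rot: [[0.982, 0.0, 0.187], [-0.187, -0.001, 0.982], [0.0, -1.0, -0.001]]
contact_force: [1.7, -1.3, 2.0]
grip_width: 0.014
```

Run:
```python
from plan import *
from plant import vision
stt()
d=vision.get_image("wrist"); cv2.imwrite("pics/w3.png",cv2.resize(d["frame"],None,fx=1.5,fy=1.5))
```

```text
6.475 [ 0.5456 -0.1677  0.2128] [[0.982, 0.0, 0.187], [-0.187, -0.001, 0.982], [0.0, -1.0, -0.001]] [ 1.7 -1.3  2. ] 0.01396389406147815
```

View pics/w3.png

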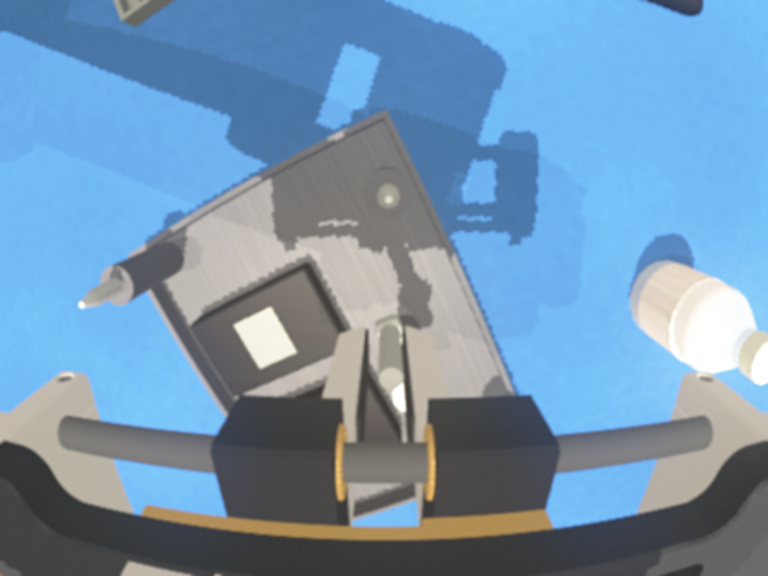

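Call:
jog_arm --delta_pos '[[-0.02,0,0],[-0.02,0,0],[-0.02,0,0],[0,0,0],[0,0,0]]' --rotation '[[0,0,0],[0,0,0],[0,0,0],[0,0,0],[0,0,0]]' --grip '[0.15,0.15,0.15,0.15,0.15]'

```text
time_s: 7.15
tcp_pos: [0.5426, -0.1669, 0.2126]
tool_rot: [[0.982, 0.003, 0.187], [-0.187, -0.001, 0.982], [0.003, -1.0, -0.001]]
contact_force: [5.2, -3.5, -1.9]
grip_width: 0.0141
```

Call:
jog_arm --delta_pos '[[0.04,0,0],[0,0,0],[0,-0.5,0],[0,-0.8,0],[0,-0.8,0]]' --rotation '[[0,0,0],[0,0,0],[0,0,0],[0,0,0],[0,0,0]]' --grip '[0.3,0.4,0.5,0.8,1]'

```text
time_s: 7.78
tcp_pos: [0.5437, -0.1665, 0.3391]
tool_rot: [[0.982, -0.003, 0.187], [-0.187, 0.002, 0.982], [-0.003, -1.0, 0.001]]
contact_force: [0.2, -1.3, 0.2]
grip_width: 0.0608
```

Run:
```python
from plan import *
from plant import vision
stt()
d=vision.get_image("wrist"); np.savez("w4.npz",**d); cv2.imwrite("pics/w4.png",cv2.resize(d["frame"],None,fx=1.5,fy=1.5))
print("CMD est"); plan(loc(TRAY,0,0),0.31,TRAY[2],15)
```

```text
7.775 [ 0.5437 -0.1665  0.3391] [[0.982, -0.003, 0.187], [-0.187, 0.002, 0.982], [-0.003, -1.0, 0.001]] [ 0.2 -1.3  0.2] 0.0608082638952877
CMD est
from [ 0.5459 -0.1676  0.3473] yaw -0.1879 to [0.4645 0.2098 0.31  ] 0.2545 rot deg 25.4
[[-0.168, 0.039, 0.395], [-0.155, 0.039, 0.4], [-0.144, 0.039, 0.404], [-0.132, 0.04, 0.409], [-0.12, 0.039, 0.412]] 
  [[0.0002, -0.0188, 0.0004], [0.0002, -0.0188, 0.0003], [0.0002, -0.0187, 0.0004], [0.0002, -0.0188, 0.0003], [0.0002, -0.0188, 0.0004]]
[[-0.108, 0.04, 0.415], [-0.095, 0.04, 0.418], [-0.083, 0.041, 0.421], [-0.07, 0.04, 0.424], [-0.058, 0.041, 0.425]] 
  [[0.0002, -0.0188, 0.0004], [0.0002, -0.0187, 0.0003], [0.0002, -0.0188, 0.0004], [0.0002, -0.0188, 0.0003], [0.0002, -0.0188, 0.0004]]
[[-0.045, 0.04, 0.426], [-0.033, 0.041, 0.428], [-0.02, 0.041, 0.429], [-0.008, 0.041, 0.429], [0.006, 0.042, 0.428]] 
  [[0.0002, -0.0187, 0.0004], [0.0002, -0.0188, 0.0003], [0.0002, -0.0188, 0.0004], [0.0002, -0.0188, 0.0003], [0.0002, -0.0187, 0.0004]]
```

View pics/w4.png

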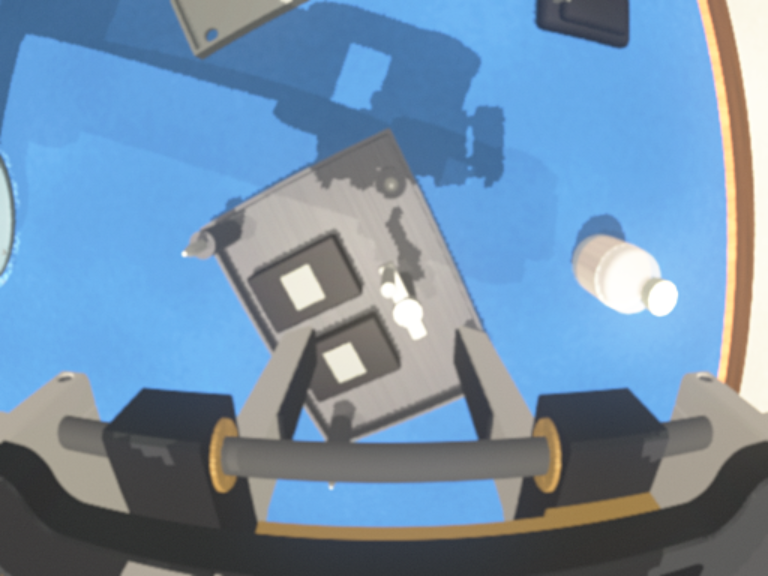

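Run:
```python
from plan import *
from plant import vision
d=vision.get_image("wrist"); stt(); np.savez("w4.npz",**d)
q=STAND
cv2.imwrite("pics/w4b.png",cv2.resize(d["frame"][80:290,110:340],None,fx=2.6,fy=2.6,interpolation=cv2.INTER_CUBIC))
for a in (0,.1,.2): print(a,np.round((wproj(d,tf(q,np.array([[50+34*np.sin(a),34*np.cos(a),145],[50,0,103],[50-24*np.sin(a),-24*np.cos(a),99]])/1e3))+.5-[110,80])*2.6).tolist())
plan(loc(TRAY,0,0),0.31,TRAY[2],15,(np.array([.5442,-.1673,.3387]),Rdown(-.188)))
```

```text
7.875 [ 0.546  -0.1676  0.345 ] [[0.982, 0.009, 0.187], [-0.187, -0.004, 0.982], [0.009, -1.0, -0.003]] [0.2 0.4 0.7] 0.06880343693944356
0 [[376.0, 283.0], [410.0, 323.0], [431.0, 365.0]]
0.1 [[385.0, 279.0], [410.0, 323.0], [427.0, 367.0]]
0.2 [[393.0, 277.0], [410.0, 323.0], [422.0, 368.0]]
from [ 0.5442 -0.1673  0.3387] yaw -0.188 to [0.4645 0.2098 0.31  ] 0.2545 rot deg 25.4
[[-0.165, 0.032, 0.395], [-0.154, 0.032, 0.4], [-0.142, 0.032, 0.404], [-0.129, 0.032, 0.408], [-0.118, 0.031, 0.412]] 
  [[0.0, -0.0188, 0.0], [0.0, -0.0188, 0.0], [0.0, -0.0187, 0.0], [0.0, -0.0188, 0.0], [0.0, -0.0188, 0.0]]
[[-0.105, 0.032, 0.415], [-0.094, 0.032, 0.418], [-0.08, 0.032, 0.421], [-0.069, 0.032, 0.422], [-0.056, 0.032, 0.425]] 
  [[0.0, -0.0188, 0.0], [0.0, -0.0188, 0.0], [0.0, -0.0187, 0.0], [0.0, -0.0188, 0.0], [0.0, -0.0188, 0.0]]
[[-0.043, 0.032, 0.426], [-0.031, 0.032, 0.427], [-0.018, 0.032, 0.428], [-0.005, 0.031, 0.428], [0.007, 0.032, 0.428]] 
  [[0.0, -0.0188, 0.0], [0.0, -0.0188, 0.0], [0.0, -0.0187, 0.0], [0.0, -0.0188, 0.0], [0.0, -0.0188, 0.0]]
```

View pics/w4b.png

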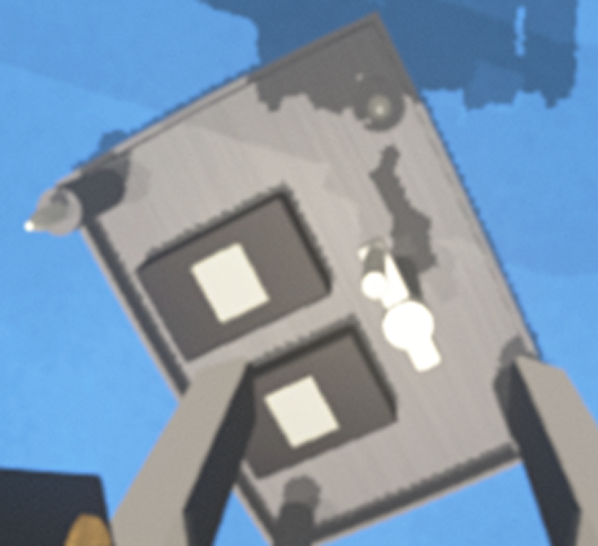

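Call:
jog_arm --delta_pos '[[-0.165,0.032,0.395],[-0.154,0.032,0.4],[-0.142,0.032,0.404],[-0.13,0.032,0.408],[-0.118,0.032,0.412]]' --rotation '[[0,-0.0188,0],[0,-0.0188,0],[0,-0.0188,0],[0,-0.0188,0],[0,-0.0188,0]]' --grip '[0.7,0.7,0.7,0.7,0.7]'

```text
time_s: 8.5
tcp_pos: [0.5161, -0.039, 0.3264]
tool_rot: [[0.999, -0.005, 0.038], [-0.038, 0.002, 0.999], [-0.005, -1.0, 0.002]]
contact_force: [0.6, 0.3, -0.3]
grip_width: 0.0658
```

Call:
jog_arm --delta_pos '[[-0.105,0.032,0.415],[-0.094,0.032,0.418],[-0.08,0.032,0.42],[-0.07,0.032,0.422],[-0.056,0.032,0.425]]' --rotation '[[0,-0.0188,0],[0,-0.0188,0],[0,-0.0188,0],[0,-0.0188,0],[0,-0.0188,0]]' --grip '[0.7,0.7,0.7,0.7,0.7]'

```text
time_s: 9.12
tcp_pos: [0.4891, 0.0862, 0.3168]
tool_rot: [[0.994, -0.005, -0.11], [0.11, 0.001, 0.994], [-0.005, -1.0, 0.001]]
contact_force: [0.8, -0.1, -0.3]
grip_width: 0.0659
```

Call:
jog_arm --delta_pos '[[-0.043,0.032,0.426],[-0.031,0.032,0.427],[-0.018,0.032,0.428],[-0.005,0.031,0.428],[0.007,0.032,0.428]]' --rotation '[[0,-0.0188,0],[0,-0.0188,0],[0,-0.0188,0],[0,-0.0188,0],[0,-0.0188,0]]' --grip '[0.7,0.7,0.7,0.7,0.7]'

```text
time_s: 9.75
tcp_pos: [0.4623, 0.2114, 0.3073]
tool_rot: [[0.967, -0.005, -0.255], [0.255, -0.001, 0.967], [-0.005, -1.0, 0.001]]
contact_force: [-0.4, 0.7, -0.2]
grip_width: 0.0657
```

Call:
jog_arm --delta_pos '[[0,0.3,0],[0,0.3,0],[0,0.2,0],[0,0.1,0],[0,0.1,0]]' --rotation '[[0,0,0],[0,0,0],[0,0,0],[0,0,0],[0,0,0]]' --grip '[0.7,0.7,0.7,0.7,0.7]'

```text
time_s: 10.38
tcp_pos: [0.4649, 0.2096, 0.2497]
tool_rot: [[0.968, 0.0, -0.251], [0.251, 0.0, 0.968], [0.0, -1.0, -0.0]]
contact_force: [-0.0, 1.0, -0.3]
grip_width: 0.066
```

Run:
```python
from plan import *
from plant import vision
d=vision.get_image("wrist"); stt(); np.savez("w5.npz",**d); cv2.imwrite("pics/w5.png",cv2.resize(d["frame"],None,fx=1.5,fy=1.5))
q=TRAY
print(np.round(wproj(d,tf(q,np.array([[0,62,67],[0,-62,67],[80,92,3],[-80,118,3],[-100,135,20],[100,135,20]])/1e3))*1.5).tolist())
```

```text
10.425 [0.4646 0.2096 0.249 ] [[0.968, -0.001, -0.251], [0.251, -0.0, 0.968], [-0.001, -1.0, 0.0]] [ 0.1 -0.1 -0.7] 0.06578512203464923
[[383.0, 188.0], [384.0, 378.0], [492.0, 144.0], [275.0, 110.0], [242.0, 87.0], [525.0, 86.0]]
```

View pics/w5.png

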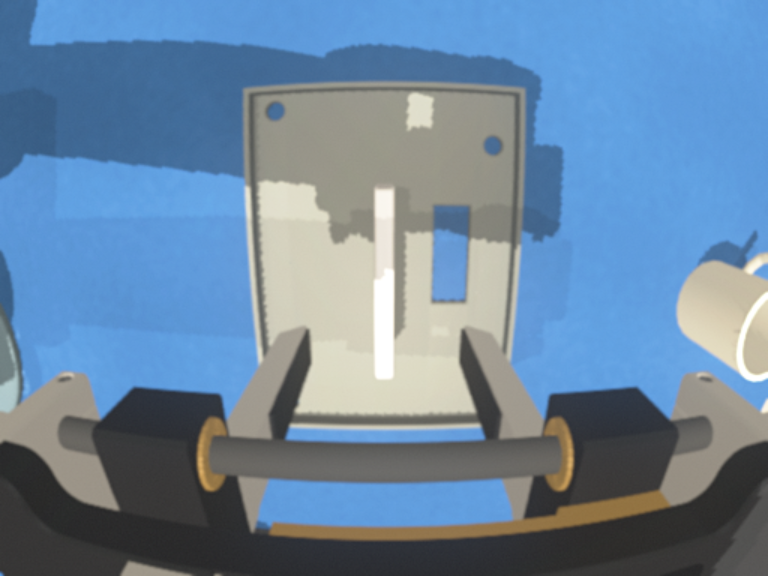

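Call:
jog_arm --delta_pos '[[0,0.5,0],[0,0.5,0],[0,0.4,0],[0,0.3,0],[0,0.15,0]]' --rotation '[[0,0,0],[0,0,0],[0,0,0],[0,0,0],[0,0,0]]' --grip '[0.7,0.7,0.7,0.7,0.7]'

```text
time_s: 11.05
tcp_pos: [0.4646, 0.2099, 0.1383]
tool_rot: [[0.968, -0.001, -0.252], [0.252, -0.0, 0.968], [-0.001, -1.0, 0.0]]
contact_force: [-0.3, 0.6, 0.1]
grip_width: 0.066
```

Call:
jog_arm --delta_pos '[[0,0,0],[0,0,0],[0,0,0],[0,0,0],[0,0,0]]' --rotation '[[0,0,0],[0,0,0],[0,0,0],[0,0,0],[0,0,0]]' --grip '[0.5,0.3,0.15,0,0]' --force 45

```text
time_s: 11.68
tcp_pos: [0.4647, 0.21, 0.1391]
tool_rot: [[0.968, 0.0, -0.252], [0.252, 0.0, 0.968], [0.0, -1.0, -0.0]]
contact_force: [0.1, -0.4, -0.3]
grip_width: 0.0192
```

Call:
jog_arm --delta_pos '[[0,0,0],[0,0,0],[0,-0.05,0],[0,-0.1,0],[0,-0.15,0]]' --rotation '[[0,0,0],[0,0,0],[0,0,0],[0,0,0],[0,0,0]]' --grip '[0,0,0,0,0]'

```text
time_s: 12.3
tcp_pos: [0.4643, 0.2099, 0.157]
tool_rot: [[0.968, -0.001, -0.252], [0.252, -0.0, 0.968], [-0.001, -1.0, 0.0]]
contact_force: [-0.7, 0.6, -2.7]
grip_width: 0.0116
```

Call:
jog_arm --delta_pos '[[0,-0.3,0],[0,-0.4,0],[0,-0.5,0],[0,-0.5,0],[0,-0.5,0]]' --rotation '[[0,0,0],[0,0,0],[0,0,0],[0,0,0],[0,0,0]]' --grip '[0,0,0,0,0]'

```text
time_s: 12.92
tcp_pos: [0.4645, 0.21, 0.2912]
tool_rot: [[0.968, 0.001, -0.252], [0.252, 0.0, 0.968], [0.001, -1.0, -0.0]]
contact_force: [0.6, -0.6, -3.7]
grip_width: 0.0113
```

Call:
jog_arm --delta_pos '[[0,-0.4,0],[0,-0.3,0],[0,0,0],[0,0,0],[0,0,0]]' --rotation '[[0,0,0],[0,0,0],[0,0,0],[0,0,0],[0,0,0]]' --grip '[0,0,0,0,0]'

```text
time_s: 13.55
tcp_pos: [0.4642, 0.2099, 0.3295]
tool_rot: [[0.968, -0.002, -0.252], [0.252, -0.001, 0.968], [-0.003, -1.0, 0.0]]
contact_force: [-0.5, -0.2, -3.4]
grip_width: 0.0118
```

Run:
```python
from plan import *
from plant import vision
d=vision.get_image("wrist"); stt(); np.savez("w6.npz",**d); cv2.imwrite("pics/w6.png",cv2.resize(d["frame"],None,fx=1.5,fy=1.5))
for n in("scene","side"):
  cv2.imwrite(f"pics/{n}6.png",vision.get_image(n)["frame"])
plan(loc(STAND,0,0),0.333,STAND[2]+.001,15)
```

```text
13.6 [0.4642 0.2099 0.3297] [[0.968, -0.002, -0.252], [0.252, -0.0, 0.968], [-0.002, -1.0, 0.0]] [ 0.1 -0.2 -3.4] 0.011490332620045849
from [0.4644 0.2099 0.3301] yaw 0.2547 to [ 0.5066 -0.2148  0.333 ] 0.263 rot deg 0.5
[[-0.074, -0.003, -0.468], [-0.073, -0.003, -0.469], [-0.075, -0.003, -0.468], [-0.074, -0.004, -0.469], [-0.074, -0.003, -0.468]] 
  [[-0.0, -0.0004, -0.0001], [-0.0, -0.0003, -0.0], [-0.0, -0.0004, -0.0001], [-0.0, -0.0003, -0.0001], [-0.0, -0.0004, -0.0]]
[[-0.075, -0.003, -0.468], [-0.075, -0.003, -0.468], [-0.076, -0.003, -0.469], [-0.075, -0.003, -0.468], [-0.076, -0.004, -0.468]] 
  [[-0.0, -0.0003, -0.0001], [-0.0, -0.0004, -0.0], [-0.0, -0.0003, -0.0001], [-0.0, -0.0004, -0.0001], [-0.0, -0.0003, -0.0]]
[[-0.077, -0.003, -0.468], [-0.076, -0.003, -0.468], [-0.077, -0.003, -0.468], [-0.077, -0.003, -0.468], [-0.077, -0.004, -0.468]] 
  [[-0.0, -0.0004, -0.0001], [-0.0, -0.0003, -0.0001], [-0.0001, -0.0004, -0.0], [0.0, -0.0003, -0.0001], [0.0, -0.0004, -0.0]]
```

View pics/w6.png

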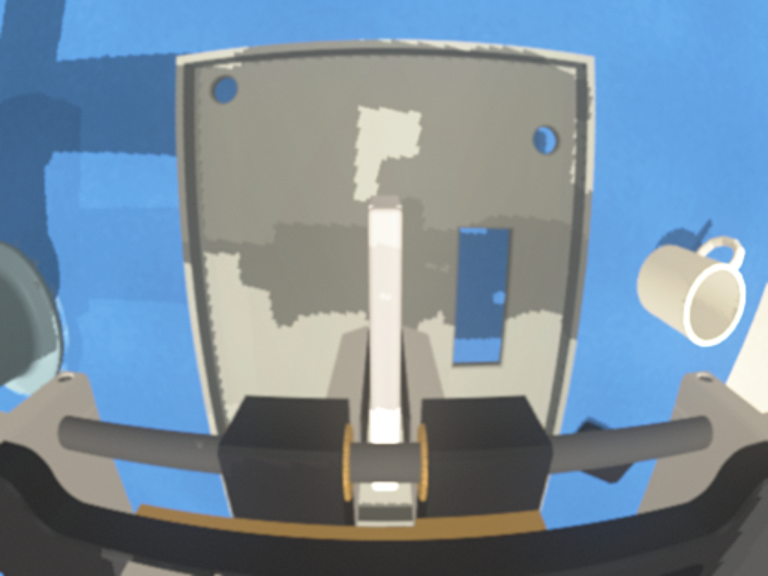

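View pics/scene6.png

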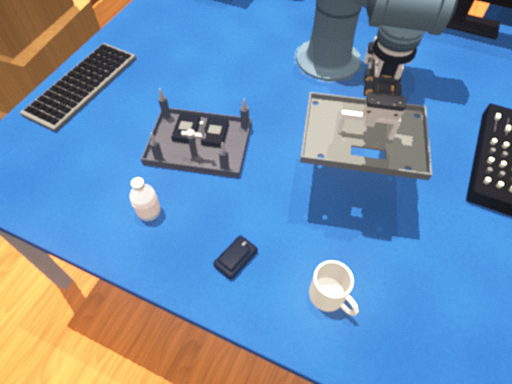

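Run:
```python
from plan import *
d=dict(np.load("w6.npz"))
cv2.imwrite("pics/w6b.png",cv2.resize(d["frame"][20:260,110:405],None,fx=2.6,fy=2.6,interpolation=cv2.INTER_CUBIC))
L=np.array([[80,92,6],[-80,118,6],[100,135,20],[-100,135,20],[36.5,46.5,6],[63.5,46.5,6],[63.5,-28.5,6],[36.5,-28.5,6],[6,62,67],[-6,62,67]])/1e3
P=tf((.4643,.2099,.2547),L)+[0,0,.192]
print(np.round((wproj(d,P)+.5-[110,20])*2.6-.5).tolist())
```

```text
[[664.0, 188.0], [99.0, 100.0], [747.0, 42.0], [17.0, 43.0], [512.0, 342.0], [604.0, 344.0], [585.0, 583.0], [500.0, 585.0], [412.0, 308.0], [351.0, 308.0]]
```

View pics/w6b.png

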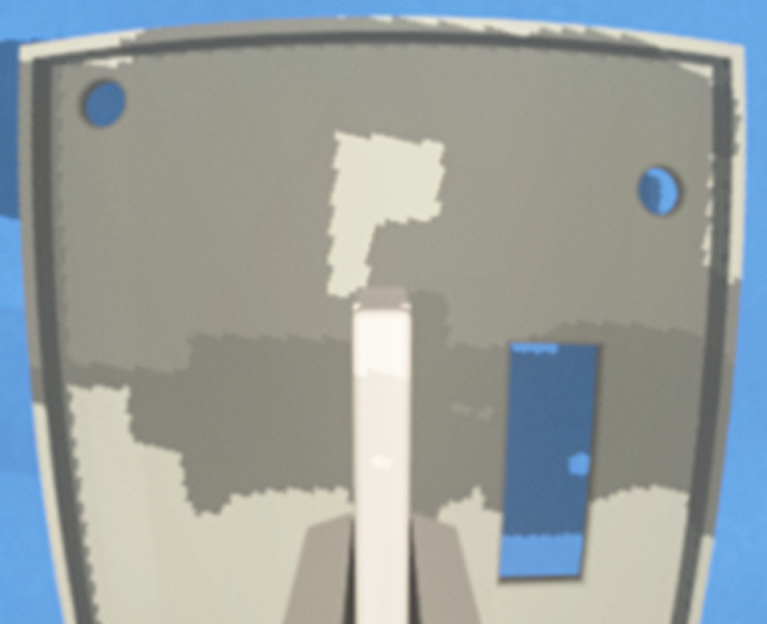

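Call:
jog_arm --delta_pos '[[-0.04,0,-0.25],[-0.07,0,-0.45],[-0.08,0,-0.5],[-0.08,0,-0.5],[-0.08,0,-0.5]]' --rotation '[[0,-0.0004,0],[0,-0.0004,0],[0,-0.0004,0],[0,-0.0004,0],[0,-0.0004,0]]' --grip '[0,0,0,0,0]'

```text
time_s: 14.32
tcp_pos: [0.4777, 0.0752, 0.3309]
tool_rot: [[0.967, 0.0, -0.255], [0.255, -0.0, 0.967], [-0.0, -1.0, -0.0]]
contact_force: [0.3, -0.7, -2.8]
grip_width: 0.0117
```

Call:
jog_arm --delta_pos '[[-0.08,0,-0.5],[-0.08,0,-0.5],[-0.08,0,-0.5],[-0.08,0,-0.5],[-0.08,0,-0.5]]' --rotation '[[0,-0.0004,0],[0,-0.0004,0],[0,-0.0004,0],[0,-0.0004,0],[0,-0.0004,0]]' --grip '[0,0,0,0,0]'

```text
time_s: 14.95
tcp_pos: [0.4927, -0.076, 0.3309]
tool_rot: [[0.966, -0.0, -0.257], [0.257, -0.0, 0.966], [-0.0, -1.0, -0.0]]
contact_force: [0.3, 0.1, -2.8]
grip_width: 0.0116
```

Call:
jog_arm --delta_pos '[[-0.08,0,-0.5],[-0.08,0,-0.5],[-0.08,0,-0.5],[-0.08,0,-0.45],[-0.07,0,-0.3]]' --rotation '[[0,-0.0004,0],[0,-0.0004,0],[0,-0.0004,0],[0,-0.0004,0],[0,-0.0004,0]]' --grip '[0,0,0,0,0]'

```text
time_s: 15.58
tcp_pos: [0.5049, -0.2124, 0.3308]
tool_rot: [[0.966, -0.0, -0.26], [0.26, -0.0, 0.966], [-0.0, -1.0, 0.0]]
contact_force: [-0.2, 0.5, -3.4]
grip_width: 0.0112
```

Run:
```python
from plan import *
from plant import vision
for i in range(4): d=vision.get_image("wrist")
stt(); np.savez("w7.npz",**d); cv2.imwrite("pics/w7.png",cv2.resize(d["frame"][20:260,110:405],None,fx=2.6,fy=2.6,interpolation=cv2.INTER_CUBIC))
for n in("scene","side"):
  cv2.imwrite(f"pics/{n}7.png",cv2.resize(vision.get_image(n)["frame"],None,fx=1.5,fy=1.5))
plan(loc(STAND,0,0),0.333,STAND[2]+.001,5)
P=tf(STAND,np.array([[80,92,115],[-80,118,115],[50,34,145],[50,0,103]])/1e3)
print(np.round((wproj(d,P)+.5-[110,20])*2.6-.5).tolist())
```

```text
15.775 [ 0.5051 -0.2105  0.3307] [[0.965, -0.0, -0.261], [0.261, 0.001, 0.965], [-0.0, -1.0, 0.001]] [-0.   0.2 -2.9] 0.011370208706263927
from [ 0.5053 -0.2099  0.3308] yaw 0.2649 to [ 0.5066 -0.2148  0.333 ] 0.263 rot deg 0.1
[[-0.0, -0.007, -0.017], [-0.0, -0.007, -0.017], [-0.0, -0.008, -0.017], [-0.0, -0.007, -0.017], [-0.0, -0.007, -0.017]] 
  [[-0.0001, 0.0002, -0.0], [-0.0, 0.0003, -0.0], [-0.0001, 0.0002, -0.0], [-0.0, 0.0003, -0.0], [-0.0001, 0.0002, -0.0]]
[[589.0, 208.0], [175.0, 142.0], [523.0, 366.0], [502.0, 429.0]]
```

View pics/w7.png

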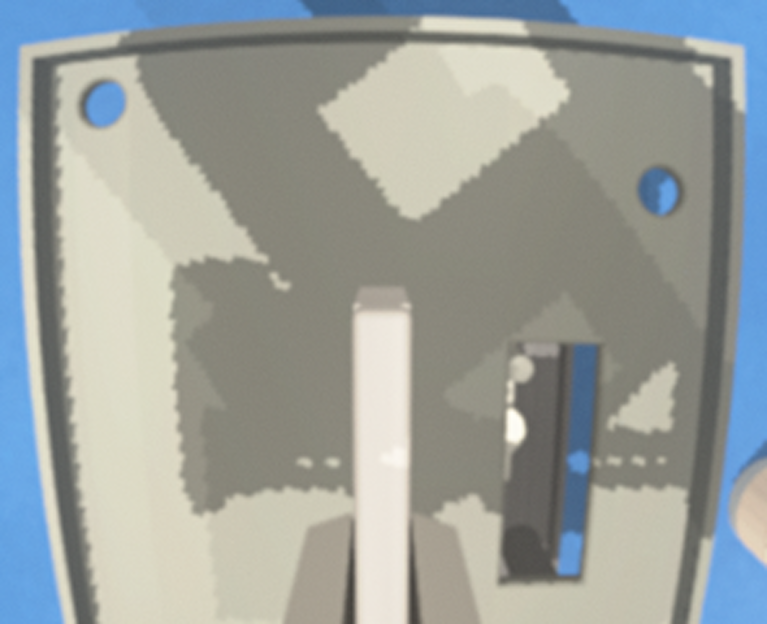

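View pics/side7.png

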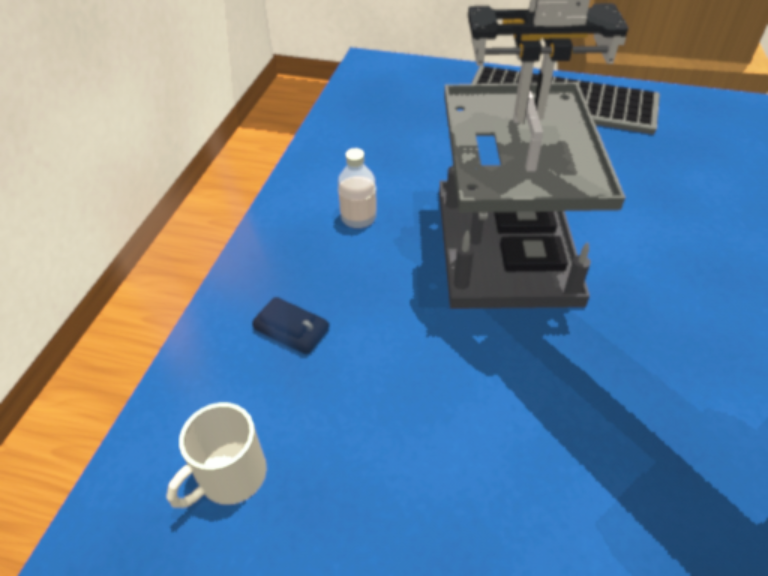

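Call:
jog_arm --delta_pos '[[0,0.05,-0.03],[0,0.1,-0.03],[0,0.1,-0.02],[0,0.1,0],[0,0.1,0]]' --rotation '[[0,0,0],[0,0,0],[0,0,0],[0,0,0],[0,0,0]]' --grip '[0,0,0,0,0]'

```text
time_s: 16.5
tcp_pos: [0.5066, -0.2152, 0.3033]
tool_rot: [[0.965, -0.0, -0.261], [0.261, 0.0, 0.965], [-0.0, -1.0, 0.0]]
contact_force: [-0.6, -0.4, -3.5]
grip_width: 0.0113
```

Call:
jog_arm --delta_pos '[[0,0.1,0],[0,0.1,0],[0,0.1,0],[0,0,0],[0,0,0]]' --rotation '[[0,0,0],[0,0,0],[0,0,0],[0,0,0],[0,0,0]]' --grip '[0,0,0,0,0]'

```text
time_s: 17.12
tcp_pos: [0.5067, -0.2153, 0.2861]
tool_rot: [[0.965, 0.0, -0.261], [0.261, -0.0, 0.965], [0.0, -1.0, -0.0]]
contact_force: [0.2, -0.7, -4.0]
grip_width: 0.0118
```

Run:
```python
from plan import *
from plant import vision
d=vision.get_image("wrist")
stt(); np.savez("w8.npz",**d); cv2.imwrite("pics/w8.png",cv2.resize(d["frame"][20:260,110:405],None,fx=2.6,fy=2.6,interpolation=cv2.INTER_CUBIC))
cv2.imwrite(f"pics/scene8.png",cv2.resize(vision.get_image("scene")["frame"][40:200,110:290],None,fx=3.5,fy=3.5))
cv2.imwrite(f"pics/side8.png",cv2.resize(vision.get_image("side")["frame"][40:220,250:450],None,fx=3.2,fy=3.2))
plan(loc(STAND,0,0),0.333,STAND[2]+.001,5)
P=tf(STAND,np.array([[80,92,115],[-80,118,115],[50,34,145],[50,0,103]])/1e3)
print(np.round((wproj(d,P)+.5-[110,20])*2.6-.5).tolist())
```

```text
17.175 [ 0.5068 -0.2154  0.2863] [[0.965, 0.001, -0.261], [0.261, -0.0, 0.965], [0.0, -1.0, -0.0]] [-0.6  0.3 -3.6] 0.01166815873984142
from [ 0.5068 -0.2153  0.2863] yaw 0.2642 to [ 0.5066 -0.2148  0.333 ] 0.263 rot deg 0.1
[[-0.0, -0.156, 0.002], [-0.0, -0.155, 0.002], [-0.0, -0.156, 0.001], [-0.0, -0.156, 0.002], [-0.0, -0.155, 0.002]] 
  [[0.0001, 0.0002, 0.0001], [0.0, 0.0001, 0.0], [0.0001, 0.0002, 0.0001], [0.0001, 0.0001, 0.0], [0.0001, 0.0002, 0.0001]]
[[622.0, 192.0], [140.0, 115.0], [548.0, 378.0], [519.0, 448.0]]
```

View pics/w8.png

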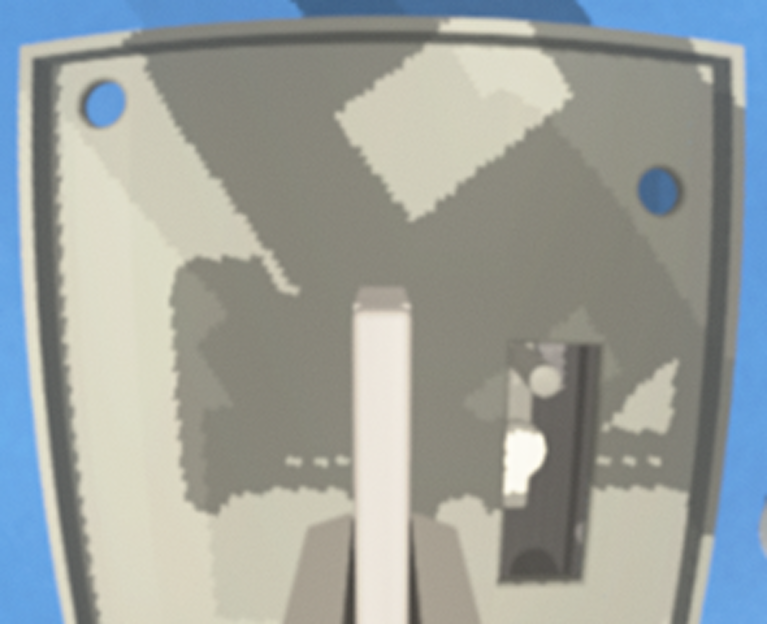

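View pics/side8.png

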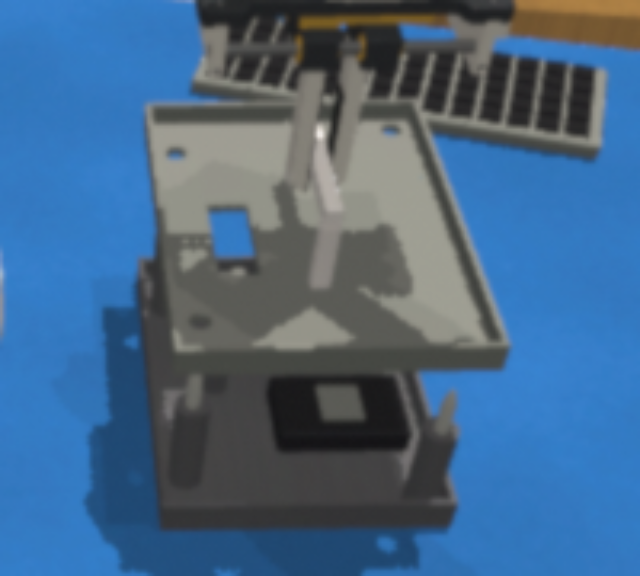

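View pics/scene8.png

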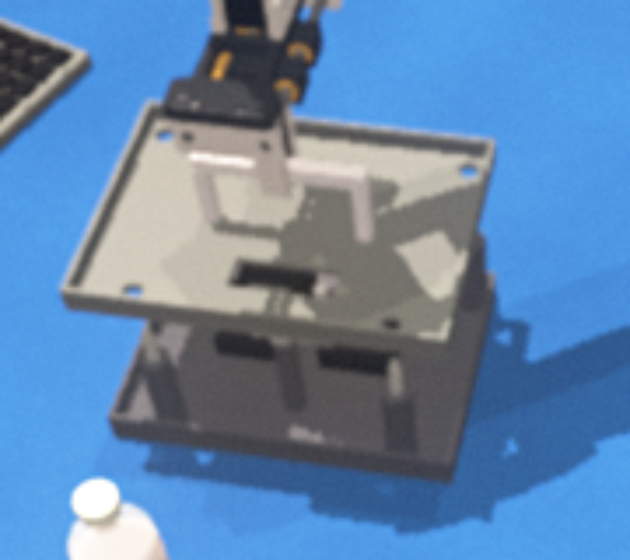

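Call:
jog_arm --delta_pos '[[0,0.1,0],[0,0.1,0],[0,0.1,0],[0,0.1,0],[0,0.1,0]]' --rotation '[[0,0,0],[0,0,0],[0,0,0],[0,0,0],[0,0,0]]' --grip '[0,0,0,0,0]'

```text
time_s: 17.9
tcp_pos: [0.5066, -0.2152, 0.2554]
tool_rot: [[0.965, -0.0, -0.261], [0.261, 0.0, 0.965], [-0.0, -1.0, 0.0]]
contact_force: [-0.2, -0.7, -3.4]
grip_width: 0.0116
```

Run:
```python
from plan import *
from plant import vision
d=vision.get_image("wrist")
stt(); np.savez("w9.npz",**d); cv2.imwrite("pics/w9.png",cv2.resize(d["frame"][20:260,110:405],None,fx=2.6,fy=2.6,interpolation=cv2.INTER_CUBIC))
P=tf(STAND,np.array([[80,92,115],[-80,118,115],[50,34,145],[50,0,103]])/1e3)
print(np.round((wproj(d,P)+.5-[110,20])*2.6-.5).tolist())
```

```text
17.95 [ 0.5063 -0.215   0.2545] [[0.965, -0.001, -0.261], [0.261, 0.001, 0.965], [-0.001, -1.0, 0.001]] [ 0.2 -1.  -5. ] 0.01155053964650968
[[653.0, 189.0], [109.0, 102.0], [573.0, 401.0], [536.0, 475.0]]
```

View pics/w9.png

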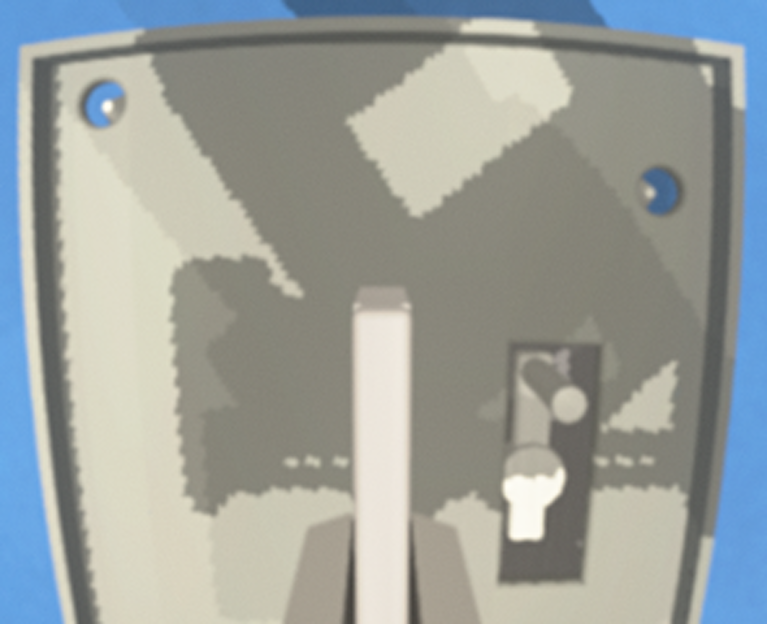

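Call:
jog_arm --delta_pos '[[-0.004,0.08,0.008],[-0.004,0.08,0.005],[0,0.08,0],[0,0.08,0],[0,0,0]]' --rotation '[[0,0,0],[0,0,0],[0,0,0],[0,0,0],[0,0,0]]' --grip '[0,0,0,0,0]'

```text
time_s: 18.58
tcp_pos: [0.5058, -0.2145, 0.2362]
tool_rot: [[0.965, -0.001, -0.261], [0.261, 0.001, 0.965], [-0.001, -1.0, 0.001]]
contact_force: [0.4, -0.1, -3.2]
grip_width: 0.0116
```

Run:
```python
from plan import *
from plant import vision
d=vision.get_image("wrist")
stt(); cv2.imwrite("pics/w10.png",cv2.resize(d["frame"][20:260,110:405],None,fx=2.6,fy=2.6,interpolation=cv2.INTER_CUBIC))
```

```text
18.625 [ 0.5059 -0.2146  0.2365] [[0.965, -0.0, -0.261], [0.261, 0.0, 0.965], [-0.0, -1.0, 0.0]] [ 0.7  1.  -2.5] 0.011626494762498218
```

View pics/w10.png

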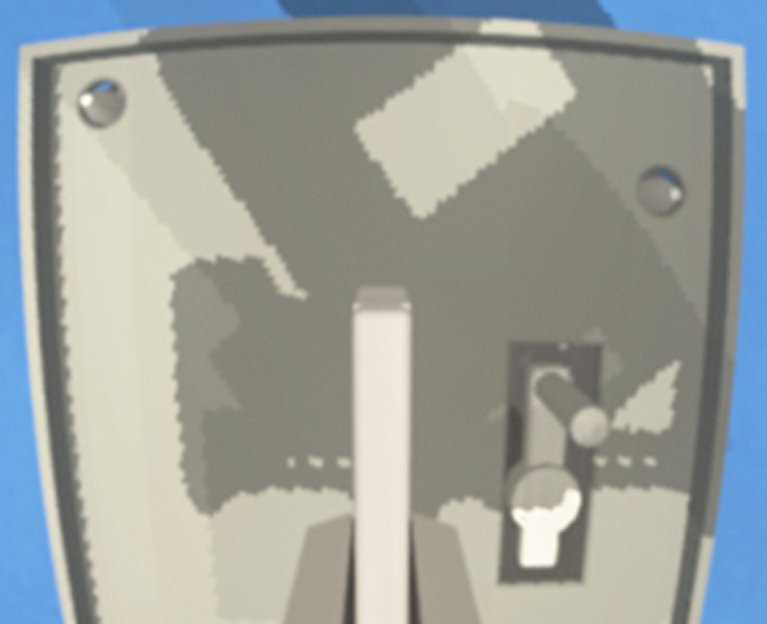

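Call:
jog_arm --delta_pos '[[0,0.06,0],[0,0.06,0],[0,0.06,0],[0,0.04,0],[0,0,0]]' --rotation '[[0,0,0],[0,0,0],[0,0,0],[0,0,0],[0,0,0]]' --grip '[0,0,0,0,0]'

```text
time_s: 19.25
tcp_pos: [0.5059, -0.2146, 0.2232]
tool_rot: [[0.965, -0.0, -0.261], [0.261, 0.0, 0.965], [-0.0, -1.0, 0.0]]
contact_force: [-0.9, -0.0, -4.0]
grip_width: 0.0115
```

Call:
jog_arm --delta_pos '[[0,0.02,0],[0,0.02,0],[0,0.02,0],[0,0,0],[0,0,0]]' --rotation '[[0,0,0],[0,0,0],[0,0,0],[0,0,0],[0,0,0]]' --grip '[0,0,0,0,0]'

```text
time_s: 19.88
tcp_pos: [0.506, -0.2146, 0.22]
tool_rot: [[0.965, 0.0, -0.261], [0.261, -0.0, 0.965], [0.0, -1.0, -0.0]]
contact_force: [0.9, 0.4, -4.5]
grip_width: 0.0114
```

Call:
jog_arm --delta_pos '[[0,0.02,0],[0,0.02,0],[0,0,0],[0,0,0],[0,0,0]]' --rotation '[[0,0,0],[0,0,0],[0,0,0],[0,0,0],[0,0,0]]' --grip '[0,0,0,0,0]'

```text
time_s: 20.5
tcp_pos: [0.5062, -0.2148, 0.219]
tool_rot: [[0.965, 0.0, -0.261], [0.261, -0.0, 0.965], [0.0, -1.0, -0.0]]
contact_force: [-3.8, 2.2, 5.7]
grip_width: 0.0114
```

Call:
jog_arm --delta_pos '[[0,0.02,0],[0,0,0],[0,0,0],[0,0,0],[0,0,0]]' --rotation '[[0,0,0],[0,0,0],[0,0,0],[0,0,0],[0,0,0]]' --grip '[0,0,0,0,0]'

```text
time_s: 21.12
tcp_pos: [0.5064, -0.2148, 0.2189]
tool_rot: [[0.965, 0.0, -0.261], [0.261, -0.0, 0.965], [-0.0, -1.0, -0.001]]
contact_force: [-6.5, 3.7, 12.5]
grip_width: 0.0114
```

Run:
```python
from plan import *
from plant import vision
stt()
cv2.imwrite(f"pics/scene11.png",cv2.resize(vision.get_image("scene")["frame"][40:200,110:290],None,fx=3.5,fy=3.5,interpolation=cv2.INTER_CUBIC))
cv2.imwrite(f"pics/side11.png",cv2.resize(vision.get_image("side")["frame"][40:220,250:450],None,fx=3.2,fy=3.2,interpolation=cv2.INTER_CUBIC))
```

```text
21.125 [ 0.5064 -0.2148  0.2189] [[0.965, 0.0, -0.261], [0.261, -0.0, 0.965], [-0.0, -1.0, -0.001]] [-6.5  3.7 12.5] 0.011362880960088459
```

View pics/side11.png

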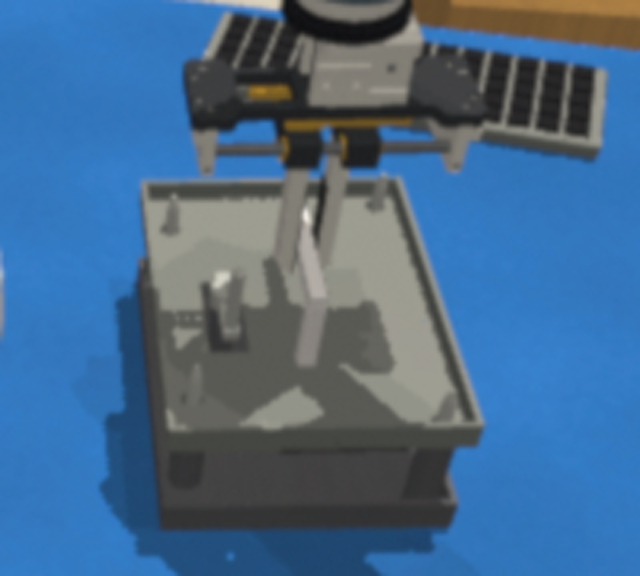

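View pics/scene11.png

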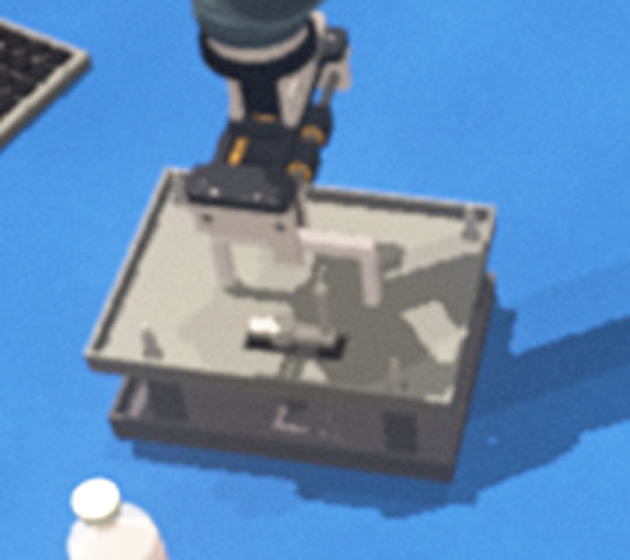

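Call:
jog_arm --delta_pos '[[0,-0.02,0],[0,0,0],[0,0,0],[0,0,0],[0,0,0]]' --rotation '[[0,0,0],[0,0,0],[0,0,0],[0,0,0],[0,0,0]]' --grip '[0,0.2,0.4,0.4,0.4]'

```text
time_s: 21.85
tcp_pos: [0.506, -0.2146, 0.2173]
tool_rot: [[0.965, -0.0, -0.261], [0.261, 0.0, 0.965], [-0.0, -1.0, 0.0]]
contact_force: [0.2, -0.2, 0.2]
grip_width: 0.0376
```

Call:
jog_arm --delta_pos '[[0,-0.2,0],[0,-0.4,0],[0,-0.5,0],[0,-0.3,0],[0,0,0]]' --rotation '[[0,0,0],[0,0,0],[0,0,0],[0,0,0],[0,0,0]]' --grip '[0.4,0.4,0.4,0.4,0.4]'

```text
time_s: 22.48
tcp_pos: [0.5065, -0.215, 0.3034]
tool_rot: [[0.965, 0.003, -0.261], [0.261, -0.002, 0.965], [0.002, -1.0, -0.003]]
contact_force: [0.3, 0.2, 0.1]
grip_width: 0.0376
```

Run:
```python
from plan import *
from plant import vision
d=vision.get_image("wrist"); stt()
np.savez("w12.npz",**d); cv2.imwrite("pics/w12.png",cv2.resize(d["frame"],None,fx=1.5,fy=1.5,interpolation=cv2.INTER_CUBIC))
s=STAND
P=np.array([[80,92,86],[-80,118,86],[80,92,115],[-80,118,115],[50,34,145],[50,0,103],[100,135,100],[-100,135,100],[0,62,147],[0,-62,147]])/1e3
print(np.round((wproj(d,tf(s,P))+.5)*1.5-.5).tolist())
# lock plan: yaw -45deg; t=28.5, gap 40 -> centre n = -24
u=np.array([1,-1])/2**.5; t=np.array([1,1])/2**.5
c=np.array([50,0])+28.5*t-24*u; print("local",c)
p,R_=plan(loc(s,*c),.30,s[2]-np.pi/4,10)
```

```text
22.525 [ 0.506  -0.2146  0.3018] [[0.965, 0.001, -0.261], [0.261, -0.0, 0.965], [0.001, -1.0, -0.001]] [ 0.3  0.  -1.1] 0.037138872421644535
[[503.0, 143.0], [265.0, 105.0], [515.0, 141.0], [253.0, 100.0], [474.0, 242.0], [459.0, 281.0], [538.0, 80.0], [231.0, 80.0], [384.0, 190.0], [384.0, 398.0]]
local [53.18198052 37.12310601]
from [ 0.506  -0.2146  0.3018] yaw 0.2642 to [ 0.5484 -0.1652  0.3   ] -0.5234 rot deg 45.1
[[0.09, 0.003, 0.061], [0.084, 0.003, 0.068], [0.079, 0.003, 0.075], [0.073, 0.003, 0.08], [0.066, 0.003, 0.086]] 
  [[0.0, 0.0501, 0.0], [0.0, 0.0502, 0.0001], [0.0001, 0.0501, 0.0], [-0.0, 0.0502, 0.0001], [0.0, 0.0501, 0.0]]
[[0.059, 0.003, 0.091], [0.052, 0.003, 0.095], [0.045, 0.003, 0.099], [0.036, 0.003, 0.103], [0.028, 0.003, 0.104]] 
  [[0.0, 0.0501, 0.0001], [0.0, 0.0502, 0.0], [0.0001, 0.0501, 0.0001], [-0.0, 0.0502, 0.0], [0.0, 0.0501, 0.0001]]
```

View pics/w12.png

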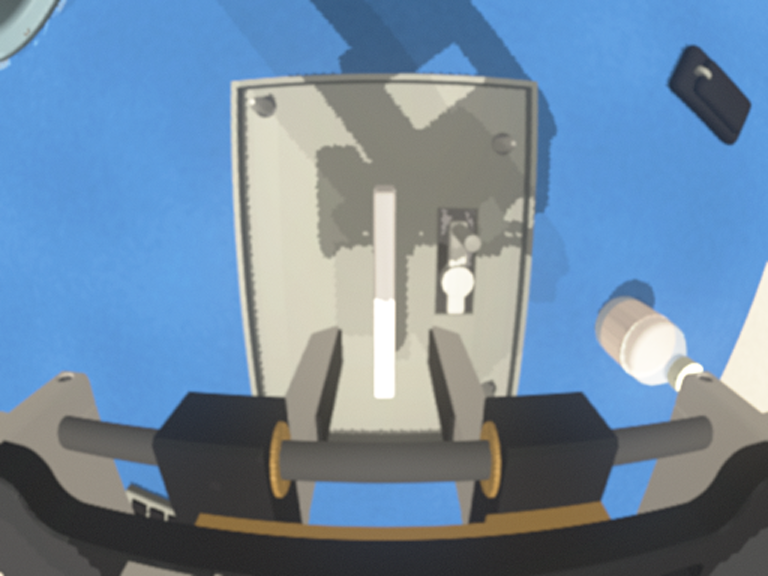

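Call:
jog_arm --delta_pos '[[0.09,0,0.061],[0.084,0,0.068],[0.079,0,0.075],[0.073,0,0.08],[0.066,0,0.086]]' --rotation '[[0,0.0501,0],[0,0.0501,0],[0,0.0501,0],[0,0.0501,0],[0,0.0501,0]]' --grip '[0.4,0.4,0.4,0.4,0.4]'

```text
time_s: 23.15
tcp_pos: [0.5267, -0.1894, 0.2996]
tool_rot: [[0.991, -0.003, 0.132], [-0.132, 0.002, 0.991], [-0.003, -1.0, 0.001]]
contact_force: [0.6, -0.2, -0.2]
grip_width: 0.0377
```

Call:
jog_arm --delta_pos '[[0.059,0,0.091],[0.052,0,0.095],[0.045,0,0.1],[0.036,0,0.103],[0.028,0,0.104]]' --rotation '[[0,0.0501,0],[0,0.0501,0],[0,0.0501,0],[0,0.0501,0],[0,0.0501,0]]' --grip '[0.4,0.4,0.4,0.4,0.4]'

```text
time_s: 23.78
tcp_pos: [0.5478, -0.1647, 0.2996]
tool_rot: [[0.865, -0.003, 0.502], [-0.502, 0.002, 0.865], [-0.003, -1.0, -0.0]]
contact_force: [0.1, 0.0, -0.5]
grip_width: 0.0377
```

Call:
jog_arm --delta_pos '[[0,0,0],[0,0,0],[0,0.3,0],[0,0.3,0],[0,0,0]]' --rotation '[[0,0,0],[0,0,0],[0,0,0],[0,0,0],[0,0,0]]' --grip '[0.4,0.4,0.4,0.4,0.4]'

```text
time_s: 24.4
tcp_pos: [0.5471, -0.1646, 0.2624]
tool_rot: [[0.866, -0.005, 0.499], [-0.499, 0.002, 0.866], [-0.005, -1.0, -0.0]]
contact_force: [0.6, -0.0, 0.4]
grip_width: 0.0375
```

Run:
```python
from plan import *
from plant import vision
d=vision.get_image("wrist"); stt()
cv2.imwrite("pics/w13.png",cv2.resize(d["frame"],None,fx=1.5,fy=1.5,interpolation=cv2.INTER_CUBIC))
print(loc(STAND,53.2,37.1))
```

```text
24.45 [ 0.5477 -0.1649  0.2639] [[0.866, -0.003, 0.499], [-0.499, 0.001, 0.866], [-0.003, -1.0, -0.0]] [0.3 0.1 1.7] 0.03742686924108369
[ 0.54837512 -0.1651866 ]
```

View pics/w13.png

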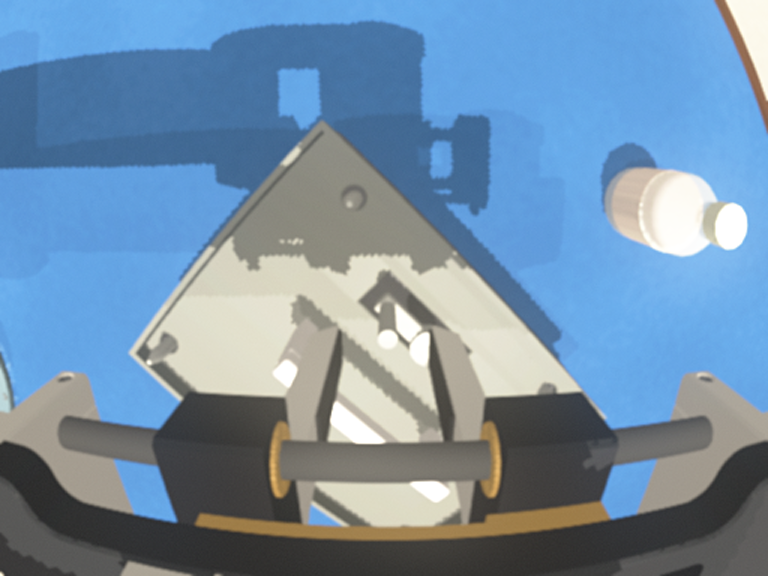

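Call:
jog_arm --delta_pos '[[0,0.2,0],[0,0.2,0],[0,0.2,0],[0,0.2,0],[0,0,0]]' --rotation '[[0,0,0],[0,0,0],[0,0,0],[0,0,0],[0,0,0]]' --grip '[0.4,0.4,0.4,0.4,0.4]'

```text
time_s: 25.08
tcp_pos: [0.5477, -0.1648, 0.216]
tool_rot: [[0.866, -0.002, 0.499], [-0.499, 0.001, 0.866], [-0.003, -1.0, -0.0]]
contact_force: [-0.0, -0.9, -0.2]
grip_width: 0.0376
```

Call:
jog_arm --delta_pos '[[0.08,0,0],[0.08,0,0],[0.08,0,0],[0.08,0,0],[0.08,0,0]]' --rotation '[[0,0,0],[0,0,0],[0,0,0],[0,0,0],[0,0,0]]' --grip '[0.4,0.4,0.4,0.4,0.4]'

```text
time_s: 25.7
tcp_pos: [0.5684, -0.1754, 0.2168]
tool_rot: [[0.866, -0.004, 0.499], [-0.499, 0.005, 0.866], [-0.006, -1.0, 0.002]]
contact_force: [-3.7, 6.5, 1.3]
grip_width: 0.0377
```

Call:
jog_arm --delta_pos '[[0.08,0,0],[0.08,0,0],[0.08,0,0],[0.08,0,0],[0.08,0,0]]' --rotation '[[0,0,0],[0,0,0],[0,0,0],[0,0,0],[0,0,0]]' --grip '[0.4,0.4,0.4,0.4,0.4]'

```text
time_s: 26.32
tcp_pos: [0.5899, -0.1894, 0.2172]
tool_rot: [[0.866, -0.001, 0.499], [-0.499, -0.0, 0.866], [-0.001, -1.0, -0.001]]
contact_force: [-3.6, 1.5, -1.4]
grip_width: 0.0374
```

Call:
jog_arm --delta_pos '[[0.06,0,0],[0.06,0,0],[0.06,0,0],[0.04,0,0],[0,0,0]]' --rotation '[[0,0,0],[0,0,0],[0,0,0],[0,0,0],[0,0,0]]' --grip '[0.4,0.4,0.4,0.4,0.4]'

```text
time_s: 26.95
tcp_pos: [0.6006, -0.1963, 0.2172]
tool_rot: [[0.866, -0.003, 0.499], [-0.499, -0.0, 0.866], [-0.002, -1.0, -0.002]]
contact_force: [-6.5, 0.6, -0.1]
grip_width: 0.0375
```

Run:
```python
from plan import *
from plant import vision
d=vision.get_image("wrist"); stt()
cv2.imwrite("pics/w14.png",cv2.resize(d["frame"],None,fx=1.5,fy=1.5,interpolation=cv2.INTER_CUBIC))
```

```text
27.0 [ 0.6006 -0.1962  0.2172] [[0.866, -0.003, 0.499], [-0.499, -0.001, 0.866], [-0.002, -1.0, -0.002]] [-6.8 -0.7 -0.7] 0.0374575812227802
```

View pics/w14.png

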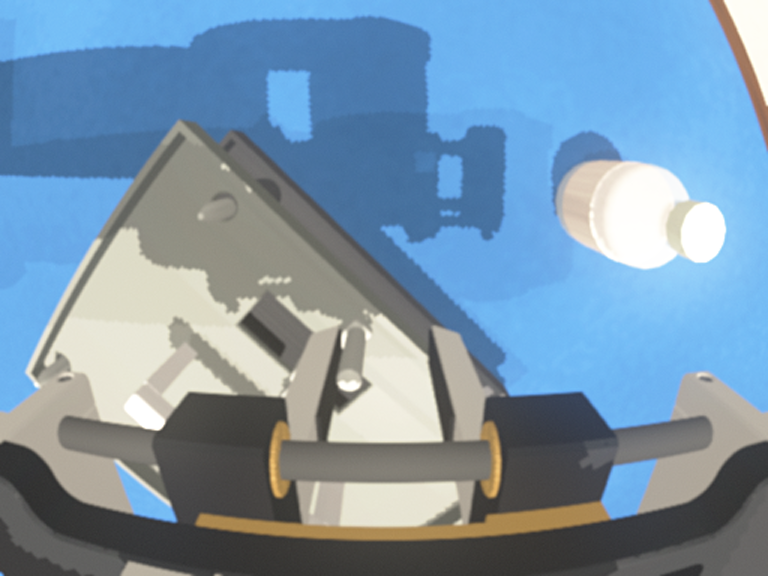

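Call:
jog_arm --delta_pos '[[0.025,0,0],[0.025,0,0],[0,0,0],[0,0,0],[0,0,0]]' --rotation '[[0,0,0],[0,0,0],[0,0,0],[0,0,0],[0,0,0]]' --grip '[0.4,0.4,0.4,0.4,0.4]'

```text
time_s: 27.62
tcp_pos: [0.6018, -0.1972, 0.2168]
tool_rot: [[0.867, -0.008, 0.499], [-0.499, 0.001, 0.867], [-0.007, -1.0, -0.003]]
contact_force: [-12.6, 1.8, 2.5]
grip_width: 0.0382
```

Call:
jog_arm --delta_pos '[[-0.1,0,0],[-0.1,0,0],[0,-0.4,0],[0,-0.6,0],[0,-0.6,0]]' --rotation '[[0,0,0],[0,0,0],[0,0,0],[0,0,0],[0,0,0]]' --grip '[0.4,0.4,0.4,0.4,0.4]'

```text
time_s: 28.25
tcp_pos: [0.5939, -0.1911, 0.3152]
tool_rot: [[0.866, 0.002, 0.499], [-0.499, -0.001, 0.866], [0.002, -1.0, 0.0]]
contact_force: [0.7, -0.1, -0.2]
grip_width: 0.037
```

Call:
jog_arm --delta_pos '[[0,-0.5,0],[0,-0.3,0.4],[0,0,0.8],[0,0,0],[0,0,0]]' --rotation '[[0,0,0],[0,0,0],[0,0,0],[0,0,0],[0,0,0]]' --grip '[0.4,0.4,0.4,0.4,0.4]'

```text
time_s: 28.88
tcp_pos: [0.6295, -0.1288, 0.3617]
tool_rot: [[0.867, 0.001, 0.499], [-0.499, -0.0, 0.867], [0.001, -1.0, -0.0]]
contact_force: [0.7, 0.0, 0.1]
grip_width: 0.0378
```

Run:
```python
from plan import *
from plant import vision
d=vision.get_image("wrist"); stt(); np.savez("w15.npz",**d)
cv2.imwrite("pics/w15.png",cv2.resize(d["frame"],None,fx=1.5,fy=1.5,interpolation=cv2.INTER_CUBIC))
for n,b in(("scene",(40,200,110,290)),("side",(40,220,250,450))):
  f=vision.get_image(n)["frame"]; cv2.imwrite(f"pics/{n}15.png",cv2.resize(f[b[0]:b[1],b[2]:b[3]],None,fx=3.4,fy=3.4,interpolation=cv2.INTER_CUBIC)); cv2.imwrite(f"pics/{n}15f.png",f)
  for a in (1.3,1.45,1.57):
    P=np.array([[50+34*np.sin(a),34*np.cos(a),145],[50,0,103],[50+40*np.sin(a),40*np.cos(a),99]])/1e3
    print(n,a,np.round((proj(n,tf(STAND,P))+.5-[b[2],b[0]])*3.4).tolist(), np.round(wproj(d,tf(STAND,P))*1.5).tolist())
```

```text
28.925 [ 0.6293 -0.1293  0.3616] [[0.866, 0.0, 0.5], [-0.5, -0.0, 0.866], [0.001, -1.0, -0.0]] [ 0.1 -0.7 -0.1] 0.03767934597448629
scene 1.3 [[267.0, 310.0], [273.0, 314.0], [275.0, 358.0]] [[368.0, 368.0], [350.0, 377.0], [373.0, 338.0]]
scene 1.45 [[259.0, 311.0], [273.0, 314.0], [267.0, 359.0]] [[374.0, 372.0], [350.0, 377.0], [379.0, 342.0]]
scene 1.57 [[254.0, 310.0], [273.0, 314.0], [260.0, 358.0]] [[378.0, 375.0], [350.0, 377.0], [383.0, 345.0]]
side 1.3 [[197.0, 266.0], [241.0, 308.0], [183.0, 324.0]] [[368.0, 368.0], [350.0, 377.0], [373.0, 338.0]]
side 1.45 [[195.0, 262.0], [241.0, 308.0], [181.0, 318.0]] [[374.0, 372.0], [350.0, 377.0], [379.0, 342.0]]
side 1.57 [[194.0, 258.0], [241.0, 308.0], [180.0, 314.0]] [[378.0, 375.0], [350.0, 377.0], [383.0, 345.0]]
```

View pics/w15.png

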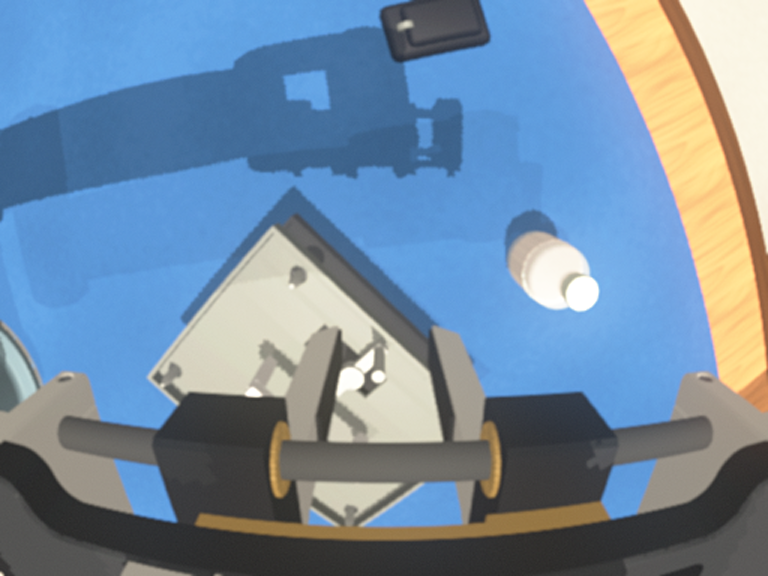

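View pics/side15.png

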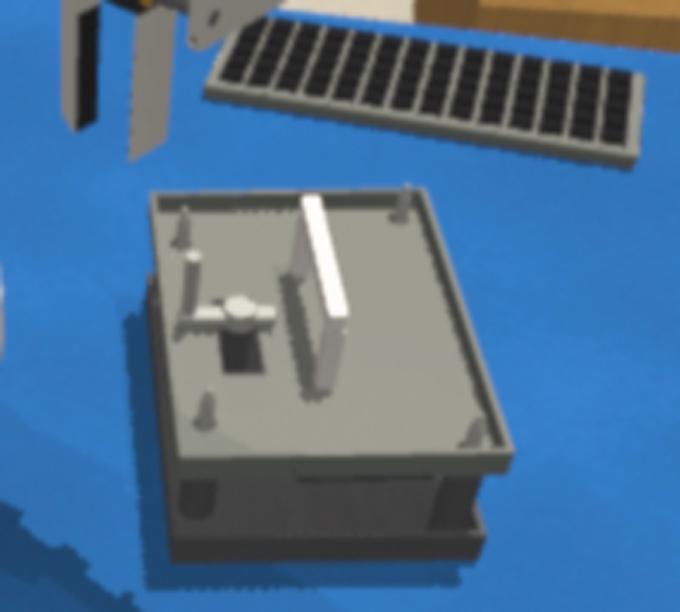

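View pics/scene15.png

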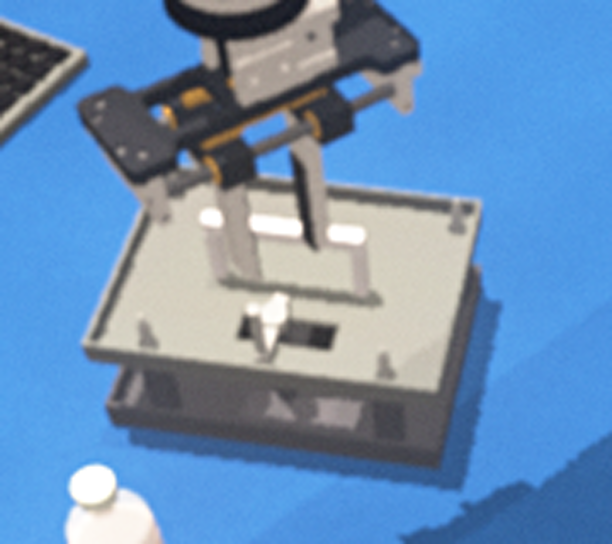

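```bash
python3 -c "
from plan import *
from plant import ctrl
stt(); print(ctrl.job_done())"
```

```text
29.025 [ 0.6292 -0.1296  0.3615] [[0.866, 0.0, 0.5], [-0.5, -0.0, 0.866], [0.0, -1.0, -0.0]] [ 0.1 -0.8  1.1] 0.03714276667386388
the job is handed in; nothing more can be done
None
```

The tray is on the stand and locked, and the job was handed in at 29 s of the 72 s allowed; no verdict is reported.

**What I did:** I swung the latch open to its stop. I gripped the tray by its handle, lowered it onto the four posts in small steps until the wrist showed contact, and released it. Then I pushed the latch a full quarter turn to its locked stop and moved the arm clear.

**Last checks:**
- **Latch:** the side and wrist pictures put the thumb pin within about a pixel of the fully locked position, 1.57 rad. The scene picture agrees, less sharply.
- **Tray:** it looks level with all four pins through their holes. After I released it, the handle and the two holes checked in the wrist picture matched the expected home position to within about 2 pixels.
- **Bystanders:** nothing came near the mouse, mug or bottle. The mouse and bottle look unmoved in the late pictures. The mug was last seen in place before the tray was set down, and I measured no final positions.
- **Contact:** the gripper touches nothing; the wrist force is about 1 N, which is noise.

**Things that disagreed or failed:**
- My first try at opening the latch jammed against the pin at about 18 N. I opened the fingers, turned the gripper, and the second try worked.
- In the lift picture the tray appeared 2 to 3 mm lower in the grip than planned, and contact came about 1 mm earlier than expected.

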